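Bed down and rake the worktop joint strip

TASK

Bed down the new joint strip in the worktop: put all the fruit and garlic standing on or beside it into the wooden tray, then press the strip with the marble block by walking the block end over end twice to the right - tip it up on its right-hand end, lay it over to the right along the strip, then the same again about its other end - so that it ends lying inside the dark outline; one end of it must always stay down on the worktop. Then take the joint raker and run its nib slowly and steadily, at about 3 to 5 cm a second, along the seam groove from the left end mark to the right end mark, and stand the raker back on the cork mat. Leave the other things alone.

Things in the scene. Friction and masses are not known exactly. Their poses are not given: they have to be found in the camera images.
- strip: fixed aluminium strip flush in the worktop (under 2 mm proud, holds nothing back), 56 wide, 270 long; dark seam groove 6 wide, 240 long on its centre line, a cross mark at each end. Origin at the groove's middle at worktop height; y along the groove to its left end (roughly the robot's left), x away from the robot. In line to its right a dark outline is let into the worktop
- bay (a point): centre of the dark rectangular outline (inside 166 along the strip's y, 76 along its x), 245 mm from the strip's origin along its -y, at worktop height
- seam0 (a point): left end of the seam groove (strip y = +120 mm), at worktop height, z = 0
- seam1 (a point): point on the groove at strip y = +60 mm
- seam2 (a point): point on the groove at its middle
- seam3 (a point): point on the groove at strip y = -60 mm
- seam4 (a point): right end of the seam groove (strip y = -120 mm)
- block: loose marble block, a square bar 40 x 40 and 130 long, 0.43 to 0.65 kg; at first it lies over the left part of the strip, along it; it stands steadily on either end. Origin at the centre of its underside as at the start (20 mm below its centre), y along its length towards end_a, z up at the start.
- block_center (a point): centre of the marble block
- end_a (a point): centre of the block's end face that is at the left (the +y end) at the start, 65 mm from the block's centre; 20 mm above the worktop while the block lies
- end_b (a point): centre of the block's other end face, at the right at the start, 65 mm from the block's centre
- tray: fixed open wooden tray, outside 110 (x) x 170 (y) x 30 high, walls and floor 5 thick; origin at the centre of its underside, on the worktop. Tray and mat may change places.
- mat: fixed cork mat, 110 (x) x 180 (y) x 3 thick, origin at the centre of its underside, on the worktop
- raker: loose joint raker, 0.16 kg, standing on the mat on a steel nib (front, +x) and a rubber heel 60 wide (y), 22 long, 9 high at x = -45 mm. Wooden handle bar 110 long (x), 20 wide (y), from 45 to 67 above the feet. Origin at foot level under the middle of the handle: grip there, 56 mm up, across the 20 mm. z up. Nib and heel touch the surface together when held level.
- nib (a point): point of the raker's nib, at foot level, 48 mm in front (+x) of the raker's origin; the nib's shank is 10 mm thick
- mandarin: mandarin, 62 x 62 x 60 high. Body origin at the centre of its underside as it stands at the start, z axis up then (it may roll and turn).
- lime: lime, 53 (x) x 46 (y) x 48 high. Body origin at the centre of its underside as it stands at the start, z axis up then (it may roll and turn).
- lemon: lemon, 71 (x, its long axis, at the start along the strip) x 53 (y) x 51 high. Body origin at the centre of its underside as it stands at the start, z axis up then (it may roll and turn).
- garlic: garlic bulb, 53 x 52 x 52 high. Body origin at the centre of its underside as it stands at the start, z axis up then (it may roll and turn).
- timer: red and white kitchen timer, 64 x 64 x 46 high, bystander, origin under its centre
- peeler: white-handled peeler lying, 170 long, bystander

How it is judged (in metres and radians):
On the way, in this order (a step that is already met when the one before it is completed fails the run):
1. the strip is cleared: every fruit and garlic bulb present is in the tray and let go (x of mandarin in the frame of tray between -0.054 and 0.054 m and y of mandarin in the frame of tray between -0.084 and 0.084 m and height (world z) of each of mandarin, lime, lemon, garlic below 0.075 m and x of lime in the frame of tray between -0.054 and 0.054 m and y of lime in the frame of tray between -0.084 and 0.084 m and x of lemon in the frame of tray between -0.054 and 0.054 m and y of lemon in the frame of tray between -0.084 and 0.084 m and x of garlic in the frame of tray between -0.054 and 0.054 m and y of garlic in the frame of tray between -0.084 and 0.084 m and contact force between the fingers and mandarin below 0.5 N and contact force between the fingers and lime below 0.5 N and contact force between the fingers and lemon below 0.5 N and contact force between the fingers and garlic below 0.5 N), for 0.2 s.
2. the block is tipped up on its right-hand end (height (world z) of end_a above 0.105 m and height (world z) of end_b below 0.04 m), for 0.05 s.
3. and laid over to the right, flat on the strip (height (world z) of each of end_a, end_b below 0.032 m and y of end_a in the frame of strip below -0.09 m and y of end_b in the frame of strip above -0.07 m), for 0.2 s.
4. the block is tipped up on the other end, its new right-hand end (height (world z) of end_b above 0.105 m and height (world z) of end_a below 0.04 m), for 0.05 s.
5. and laid over to the right again, flat within the outline (height (world z) of each of end_a, end_b below 0.032 m and horizontal distance between block_center and bay below 0.03 m and angle between the y axis of block and the y axis of strip, either way round below 0.2 rad and y of end_b in the frame of strip below -0.25 m), for 0.2 s.
6. the nib is on the seam at the left end of the groove (within 8 mm of its centre line and of that point, less than 6 mm above the worktop), moving slower than 70 mm/s (horizontal distance between nib and seam0 below 0.008 m and height (world z) of nib below 0.006 m and linear speed of raker below 0.07 m/s), for 0.05 s.
7. the nib is on the seam at a quarter along the groove (within 8 mm of its centre line and of that point, less than 6 mm above the worktop), moving slower than 70 mm/s (horizontal distance between nib and seam1 below 0.008 m and height (world z) of nib below 0.006 m and linear speed of raker below 0.07 m/s), for 0.05 s.
8. the nib is on the seam at the middle of the groove (within 8 mm of its centre line and of that point, less than 6 mm above the worktop), moving slower than 70 mm/s (horizontal distance between nib and seam2 below 0.008 m and height (world z) of nib below 0.006 m and linear speed of raker below 0.07 m/s), for 0.05 s.
9. the nib is on the seam at three quarters along the groove (within 8 mm of its centre line and of that point, less than 6 mm above the worktop), moving slower than 70 mm/s (horizontal distance between nib and seam3 below 0.008 m and height (world z) of nib below 0.006 m and linear speed of raker below 0.07 m/s), for 0.05 s.
10. the nib is on the seam at the right end of the groove (within 8 mm of its centre line and of that point, less than 6 mm above the worktop), moving slower than 70 mm/s (horizontal distance between nib and seam4 below 0.008 m and height (world z) of nib below 0.006 m and linear speed of raker below 0.07 m/s), for 0.05 s.
At the end, for the whole second after the job is handed in: Fruit and garlic present lie in the tray; the block lies flat, walked over twice, its centre within 30 mm of the outline's and its length within 0.2 rad of the strip's; the raker stands upright, its middle over the mat; all let go and at rest (all of step 5 and x of mandarin in the frame of tray between -0.054 and 0.054 m and y of mandarin in the frame of tray between -0.084 and 0.084 m and height (world z) of each of mandarin, lime, lemon, garlic below 0.075 m and x of lime in the frame of tray between -0.054 and 0.054 m and y of lime in the frame of tray between -0.084 and 0.084 m and x of lemon in the frame of tray between -0.054 and 0.054 m and y of lemon in the frame of tray between -0.084 and 0.084 m and x of garlic in the frame of tray between -0.054 and 0.054 m and y of garlic in the frame of tray between -0.084 and 0.084 m and x of raker in the frame of mat between -0.05 and 0.05 m and y of raker in the frame of mat between -0.075 and 0.075 m and angle between raker's own z axis and vertical below 0.2 rad and height (world z) of raker below 0.012 m and linear speed of each of block, raker, mandarin, lime, lemon, garlic below 0.02 m/s); the robot touches nothing.
It fails at once if the block is lifted clear of the worktop (both end centres above 50 mm) (height (world z) of each of end_a, end_b above 0.05 m).
It fails at once if the timer or the peeler is moved by more than 30 mm (distance of any of timer, peeler from where it was at the start of the episode above 0.03 m).
Of mandarin, lime, lemon, garlic only 1 to 3 are there at a start; the rules pass over those that are not, and their reading is None.
At some moment in a run one of mandarin, lime, lemon, garlic, raker may be knocked a few centimetres aside while the robot is not near it.
Once in a run the grip may slacken for a moment while it holds something.
It also fails if it takes over 210 s, if anything falls off the work surface, if the arm or the gripper's body presses on something with over 40 N, if the wrist force passes 120 N, or if a joint passes its speed limit or range.

ROBOT

A 7-joint arm with a two-finger parallel gripper is mounted at the origin on a cart in front of the work surface, level with it; the furniture and walls round the work are solid. World frame = base frame: x ahead of the robot, y to its left, z up, the work surface at z = 0. Lengths are in m, angles in degrees, forces in N, time in s.
With the tool pointing down it reaches from about 0.425 to 0.875 m from the base axis. Payload 4.7 kg.
Tool frame: the origin (TCP) lies between the finger pads; the fingertips stand 17 mm ahead of it and the grasp point (between the pads) lies 2 mm behind it; z points along the fingers, y is the line along which they close (so a half turn about z gives the same grasp; the last joint's range is limited). The gripper opens to 87 mm and grips with 3 to 60 N. Pads are 19 mm wide; open, the fingers measure 117 mm over their backs; the gripper's body (75 mm by 190 mm) begins 51 mm behind the grasp point.
Start: joints at [73.058, 18.392, -4.016, 83.108, 1.295, 78.541, -3.26], TCP at [0.198, -0.619, 0.24] pointing down, gripper open.
Joint ranges: [-163.93, 163.93], [-17.29, 119.83], [-79.2, 71.16], [3.27, 140.29], [-89.18, 269.18], [5.43, 117.66], [-154.24, 154.24]. Speed limits (degrees/s): [147.25, 147.25, 180, 180, 180, 180, 180].

INTERFACE

Orientations are given as [roll, pitch, yaw] about the fixed x, y, z axes, in that order (R = Rz(yaw) Ry(pitch) Rx(roll)).
In Python, from cell import env, cams gives the robot as it stands.
- The arm moves only by the shell command python3 -m pendant 'ROWS' [FORCE]. ROWS is JSON, a list of rows, each an object of numbers: "tx", "ty", "tz": the shift along the tool's x, y, z each as a share of 0.05 m, from -1 to 1; "spin": the turn about the tool's z as a share of 4 degrees, from -1 to 1; "claw": the closure, from 0 (fully open) to 1 (shut). A call has 1 to 10 rows; each row shifts and turns the commanded pose from where the row before left it, along the tool's axes as they then stand; what a row does not reach is not made up. A row lasts 1/8 s, in which the tool goes at most 62.5 mm and 10.7 degrees, less where a joint would pass 70% of its speed; a pose out of reach is approached as far as the arm can. A call with a number of a shift or a turn outside -1 to 1 is refused whole. A call with a gripper value outside its range is refused whole. The fingers move at their own pace and stop on an object; FORCE is the grip in N (left out, the last holds). Time passes only in rows, so rows that do not move let the fingers close. It gives the time, the measured TCP pose, the force, the opening and the grip force at its end, in the units of the state.
- env.get_obs(): the state, without advancing time (a new reading comes with each control period).
- cams.read_camera(name): name is "side" or "top" or "wrist"; returns the picture (480x640x3 uint8, red, green, blue); there is no depth.
- cams.camera_info(name): a dict with "fx", "fy", "cx", "cy" (pixels), "k1" (the pictures are not rectified: a ray, as slopes to the right and down, at radius r is drawn at 1 + k1 r^2 times it, then the intrinsics apply), "rvec" (rotation vector, rad) and "tvec" (3), from world to camera coordinates, as OpenCV has them. Camera axes: x right, y down, z forward; pixel columns grow to the right and rows downward; lengths in m; the calibration is good to about 2 mm. A picture is of the moment at which its call begins: read the wrist's pose just before it. camera_info takes no time and is no camera call; for the wrist camera it gives the pose at the moment of the call.
- env.sign_off(): hands the job in; it is judged then, once.
The state is a dict: "time_s": time; "qpos": joint angles; "joint_velocities": joint speeds; "effort": joint torques, N m; "tool_pos": TCP position; "tool_rot": TCP orientation; "force": force on the tool from outside, world axes, zero at the start; "wrist_torque": the same for the moment, N m; "grip_width": finger opening in m; "grasp_force": force on a finger pad.
Only numpy, scipy, OpenCV 4.12 (cv2) and the standard library are available. Lean on these libraries where they do the work, as an engineer would, in place of code of your own. Each camera call takes 0.05 s, during which the arm holds its last target. There are 200 camera calls.

## Working session

There is one attempt and no reset: what is moved stays moved. The work goes in short steps, Python scripts to look and compute and a shell command to move; the robot and the scene stay as the last step left them, time stands still between calls to the robot, and variables do not carry over. Pictures are saved under pics/ and viewed, at most 14 in all, crops included, and the job is handed in when it is done.

```bash
mkdir -p pics; ls
python3 - <<'E'
from cell import env, cams
import cv2, json
print(env.get_obs())
for n in ["top","side"]:
    print(n, cams.camera_info(n))
    cv2.imwrite(f"pics/{n}0.png", cams.read_camera(n)[:,:,::-1])
E
```

```text
pics
{'time_s': 0.0, 'qpos': array([73.05669367, 18.43682506, -4.01651513, 83.17443407,  1.29350266,
       78.53935005, -3.2578632 ]), 'joint_velocities': array([-0.02374308,  0.02282985,  0.00478217, -0.00952242,  0.03155333,
        0.05387242,  0.00341305]), 'effort': array([ 7.71268951e-04, -4.91284561e+01, -4.03220225e-01, -3.12536144e+01,
       -6.37623598e-02,  4.37272363e-02,  1.62269348e-04]), 'tool_pos': array([ 0.19799122, -0.61857646,  0.23849102]), 'tool_rot': array([-1.79894552e+02,  3.90911528e-03,  1.77558204e+01]), 'force': array([-0.66325337,  0.52308449,  0.84055609]), 'wrist_torque': array([ 0.06855519, -0.00276795, -0.03785411]), 'grasp_force': 0.0, 'grip_width': 0.08698888060496061}
top {'fx': 459.5650810923267, 'fy': 459.5650810923267, 'cx': 315.04918332146974, 'cy': 240.35039743250724, 'k1': -0.004822666594653777, 'rvec': array([ 2.13223949, -2.07787907,  0.23168483]), 'tvec': array([-0.03935553,  0.56170938,  1.01446002])}
side {'fx': 614.0084285200719, 'fy': 614.0084285200719, 'cx': 322.20092001656934, 'cy': 220.2998270402143, 'k1': 0.003933142860443717, 'rvec': array([ 1.84051607, -1.77723032,  0.62625051]), 'tvec': array([-0.04732517,  0.45586407,  1.46589795])}
```

View pics/top0.png

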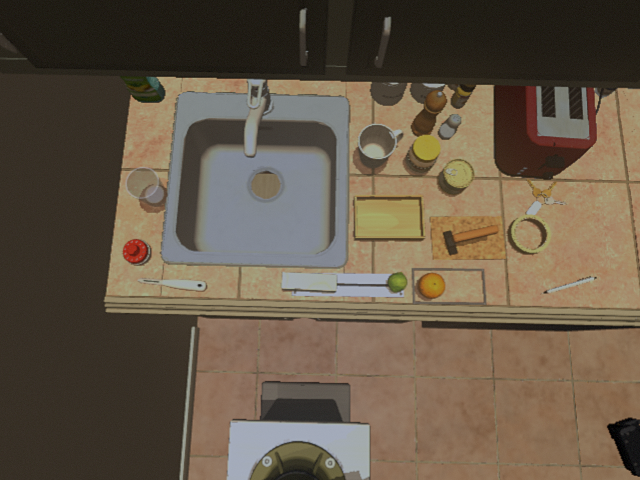

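View pics/side0.png

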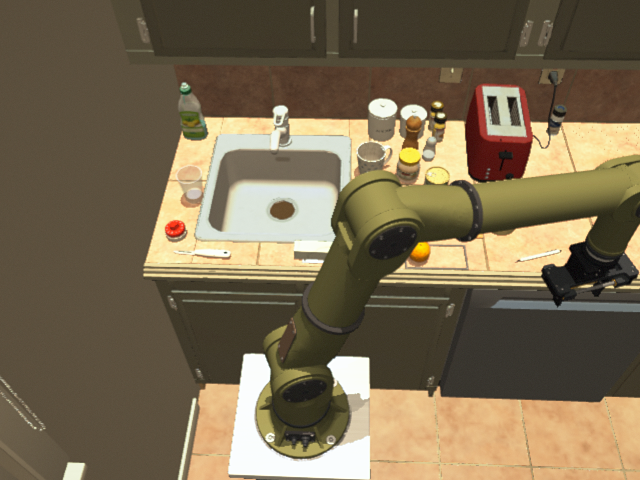

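The top view shows the lime (397,282) on the right end of the strip and the mandarin (432,286) in the outline. The block is at (310,283), the tray at (389,218) and the mat with the raker at (468,238). Next I measure these from the pixels.

```bash
cat > h.py <<'E'
import numpy as np, cv2
from cell import env, cams
def ray(name,uv,info=None):
    i=info or cams.camera_info(name)
    K=np.array([[i['fx'],0,i['cx']],[0,i['fy'],i['cy']],[0,0,1.]])
    p=cv2.undistortPoints(np.array(uv,float).reshape(-1,1,2),K,np.array([i['k1'],0,0,0.])).reshape(-1,2)
    R=cv2.Rodrigues(np.array(i['rvec']))[0]; t=np.array(i['tvec'])
    return -R.T@t, np.c_[p,np.ones(len(p))]@R
def onplane(name,uv,z,info=None):
    o,d=ray(name,uv,info); s=(z-o[2])/d[:,2]
    return o+s[:,None]*d
def proj(name,P,info=None):
    i=info or cams.camera_info(name)
    K=np.array([[i['fx'],0,i['cx']],[0,i['fy'],i['cy']],[0,0,1.]])
    return cv2.projectPoints(np.array(P,float).reshape(-1,1,3),np.array(i['rvec']),np.array(i['tvec']),K,np.array([i['k1'],0,0,0.]))[0].reshape(-1,2)
def blobs(im,lo,hi,roi,minA=40):
    "im RGB; roi x0,y0,x1,y1; HSV bounds -> list (area, centre, minAreaRect)"
    x0,y0,x1,y1=roi
    h=cv2.cvtColor(im,cv2.COLOR_RGB2HSV)[y0:y1,x0:x1]
    m=cv2.inRange(h,np.array(lo),np.array(hi))
    c,_=cv2.findContours(m,cv2.RETR_EXTERNAL,cv2.CHAIN_APPROX_NONE)
    out=[]
    for k in c:
        a=cv2.contourArea(k)
        if a<minA: continue
        k=k+np.array([x0,y0]); M=cv2.moments(k)
        out.append((a,(M['m10']/M['m00'],M['m01']/M['m00']),cv2.minAreaRect(k.astype(np.float32)),k))
    return sorted(out,key=lambda b:-b[0])
E
python3 - <<'E'
from h import *
im=cv2.imread('pics/top0.png')[:,:,::-1].copy()
c=im[170:310,270:520]; cv2.imwrite('pics/crop0.png',cv2.resize(c,None,fx=3.2,fy=3.2,interpolation=cv2.INTER_CUBIC)[:,:,::-1])
for n,lo,hi in [("mandarin",(8,150,120),(22,255,255)),("lime",(30,90,40),(60,255,255))]:
    for b in blobs(im,lo,hi,(370,260,470,310)):
        print(n,b[0],np.round(b[1],1),b[2], onplane('top',b[1],0.03)[0].round(4))
print(onplane('top',[(282,283),(337,284),(404,292),(413,268),(484,270),(354,197),(422,239),(432,217),(505,259)],0).round(3))
E
```

```text
mandarin 439.0 [432.3 284.8] ((432.2000732421875, 284.9000244140625), (24.149534225463867, 23.702320098876953), 63.43495178222656) [ 0.4693 -0.3047  0.03  ]
lime 249.0 [396.9 281.8] ((396.96148681640625, 281.6922912597656), (17.19570541381836, 18.027755737304688), 56.3099365234375) [ 0.4743 -0.2211  0.03  ]
[[ 0.468  0.053  0.   ]
 [ 0.469 -0.081  0.   ]
 [ 0.454 -0.243  0.   ]
 [ 0.513 -0.266  0.   ]
 [ 0.513 -0.44   0.   ]
 [ 0.691 -0.12   0.   ]
 [ 0.587 -0.29   0.   ]
 [ 0.644 -0.317  0.   ]
 [ 0.542 -0.493  0.   ]]
```

View pics/crop0.png

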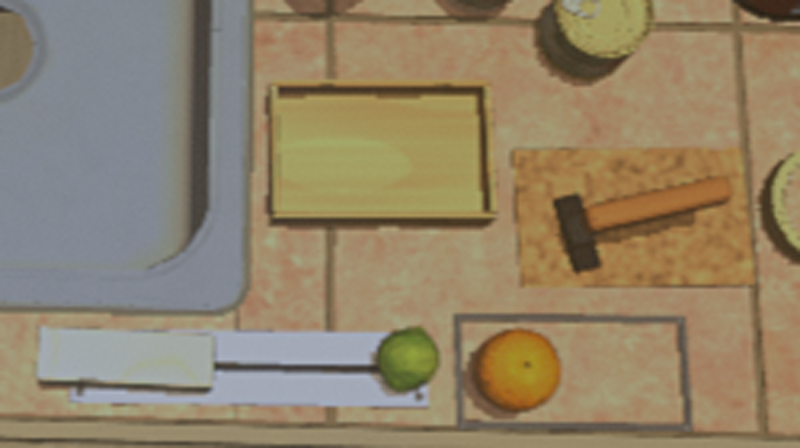

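The crop (3.2×, offset 270,170) shows the heel at (573,232) and the handle running right to (728,188), so the raker's +x points right and the nib is at the handle's far end. The strip's lower corners are at (72,402) and (428,405), the outline spans (457,318)–(688,426), and the block is at (40–213, 328–388).

Run:
```python
from h import *
f=lambda l,z:onplane('top',[(a/3.2+270-.3,b/3.2+170-.3) for a,b in l],z).round(4)
print('strip lo',f([(72,402),(428,405),(217,366),(372,369),(380,334)],0.0))
o=f([(457.5,318.5),(686,320),(690.5,427),(461,426)],0); print('bay',o,o.mean(0))
b=f([(40,328),(213,333),(213,388),(38,384)],.04); print('block',b,b.mean(0))
t=f([(270,85),(489,83),(495,221),(270,221)],.03); print('tray',t,t.mean(0))
m=f([(514,149),(746,149),(753,286),(522,286)],.003); print('mat',m,m.mean(0))
r=f([(582,220),(729,188)],.062); print('handle',r,r.mean(0), np.degrees(np.arctan2(*(r[1]-r[0])[[1,0]])))
i=cams.camera_info('wrist');R=cv2.Rodrigues(i['rvec'])[0];print('wristcam',-R.T@i['tvec'],R[2],R[0],i['fx'],i['cx'],i['cy'])
```

```text
strip lo [[ 0.4389  0.0271  0.    ]
 [ 0.4435 -0.2417  0.    ]
 [ 0.469  -0.082   0.    ]
 [ 0.4697 -0.1996  0.    ]
 [ 0.4967 -0.206   0.    ]]
bay [[ 0.5102 -0.2654  0.    ]
 [ 0.5135 -0.4404  0.    ]
 [ 0.432  -0.4394  0.    ]
 [ 0.4284 -0.2663  0.    ]] [ 0.471025 -0.352875  0.      ]
block [[ 0.4886  0.0506  0.04  ]
 [ 0.4882 -0.0767  0.04  ]
 [ 0.4478 -0.0774  0.04  ]
 [ 0.4474  0.0504  0.04  ]] [ 0.468    -0.013275  0.04    ]
tray [[ 0.6836 -0.1181  0.03  ]
 [ 0.6897 -0.2871  0.03  ]
 [ 0.5805 -0.2889  0.03  ]
 [ 0.5761 -0.1189  0.03  ]] [ 0.632475 -0.20325   0.03    ]
mat [[ 0.645  -0.3118  0.003 ]
 [ 0.6499 -0.4938  0.003 ]
 [ 0.5408 -0.4922  0.003 ]
 [ 0.5362 -0.3148  0.003 ]] [ 0.592975 -0.40315   0.003   ]
handle [[ 0.5755 -0.3451  0.062 ]
 [ 0.6025 -0.4546  0.062 ]] [ 0.589   -0.39985  0.062  ] -76.148580986195
wristcam [ 0.2728937  -0.59421234  0.38364065] [-0.27606616 -0.08630885 -0.95725559] [ 0.30578215 -0.95209863 -0.00234166] 345.67942075494193 322.8058836462469 240.67871030401272
```

```bash
R='{"tx":0}'; python3 -m pendant '[{"tx":0.77,"ty":-0.59},{"tx":0.77,"ty":-0.59},{"tx":0.77,"ty":-0.59},{"tx":0.77,"ty":-0.59},{"tx":0.77,"ty":-0.59},{"tx":0.77,"ty":-0.59},{"tx":0.77,"ty":-0.59},{"tx":0.77,"ty":-0.59},{"tx":0.77,"ty":-0.59},{"tx":0.77,"ty":-0.59}]'
python3 -m pendant '[{"spin":-1},{"spin":-1},{"spin":-1},{"spin":-1},{"spin":-1},{"spin":-1},{"spin":-1},{"spin":-1},{"spin":-1}]'
python3 -m pendant '[{"spin":-1},{"spin":-1},{"spin":-1},{"spin":-1},{"spin":-1},{"spin":-1},{"spin":-1},{"spin":-1},{"spin":-1},{"tx":0}]'
python3 - <<'E'
from h import *
i=cams.camera_info('wrist'); im=cams.read_camera('wrist'); cv2.imwrite('pics/w1.png',im[:,:,::-1])
o=env.get_obs();print(o['tool_pos'],o['tool_rot'],o['qpos'])
for n,lo,hi,z in [("mandarin",(8,150,100),(22,255,255),.03),("lime",(30,90,40),(60,255,255),.024)]:
    for b in blobs(im,lo,hi,(0,0,640,480),300):
        p=onplane('wrist',b[1],z,i)[0]; print(n,b[0],b[1],p.round(4))
E
```

```text
[ 0.19798795 -0.61870923  0.238718  ] [-1.79918521e+02  6.42947880e-03  1.77498233e+01] [73.05839416 18.42853614 -4.01560784 83.15923984  1.29649321 78.53900066
 -3.26155949]invalid input at $[0]: expected keys tx, ty, tz, spin, claw
invalid input at $[0]: expected keys tx, ty, tz, spin, claw
invalid input at $[0]: expected keys tx, ty, tz, spin, claw
```

View pics/w1.png

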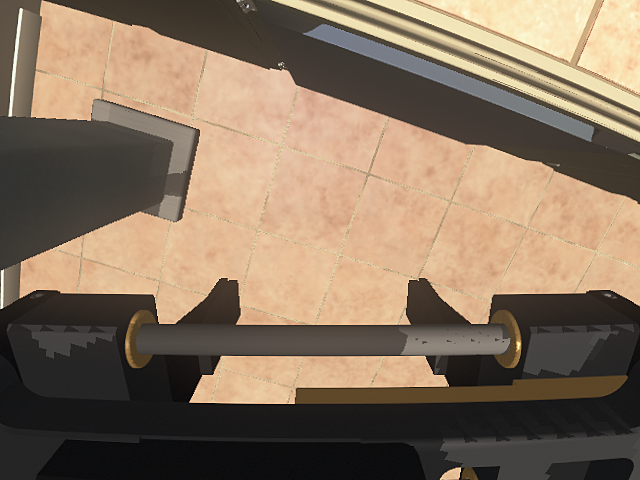

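That picture shows only the floor and the gripper, because every row was refused: all five keys are needed. I'm resending them.

```bash
python3 -m pendant '[{"tx":0.77,"ty":-0.59,"tz":0,"spin":0,"claw":0},{"tx":0.77,"ty":-0.59,"tz":0,"spin":0,"claw":0},{"tx":0.77,"ty":-0.59,"tz":0,"spin":0,"claw":0},{"tx":0.77,"ty":-0.59,"tz":0,"spin":0,"claw":0},{"tx":0.77,"ty":-0.59,"tz":0,"spin":0,"claw":0},{"tx":0.77,"ty":-0.59,"tz":0,"spin":0,"claw":0},{"tx":0.77,"ty":-0.59,"tz":0,"spin":0,"claw":0},{"tx":0.77,"ty":-0.59,"tz":0,"spin":0,"claw":0},{"tx":0.77,"ty":-0.59,"tz":0,"spin":0,"claw":0},{"tx":0.77,"ty":-0.59,"tz":0,"spin":0,"claw":0}]' 20
python3 -m pendant '[{"tx":0,"ty":0,"tz":0,"spin":-1,"claw":0},{"tx":0,"ty":0,"tz":0,"spin":-1,"claw":0},{"tx":0,"ty":0,"tz":0,"spin":-1,"claw":0},{"tx":0,"ty":0,"tz":0,"spin":-1,"claw":0},{"tx":0,"ty":0,"tz":0,"spin":-1,"claw":0},{"tx":0,"ty":0,"tz":0,"spin":-1,"claw":0},{"tx":0,"ty":0,"tz":0,"spin":-1,"claw":0},{"tx":0,"ty":0,"tz":0,"spin":-1,"claw":0},{"tx":0,"ty":0,"tz":0,"spin":-1,"claw":0}]'
python3 -m pendant '[{"tx":0,"ty":0,"tz":0,"spin":-1,"claw":0},{"tx":0,"ty":0,"tz":0,"spin":-1,"claw":0},{"tx":0,"ty":0,"tz":0,"spin":-1,"claw":0},{"tx":0,"ty":0,"tz":0,"spin":-1,"claw":0},{"tx":0,"ty":0,"tz":0,"spin":-1,"claw":0},{"tx":0,"ty":0,"tz":0,"spin":-1,"claw":0},{"tx":0,"ty":0,"tz":0,"spin":-1,"claw":0},{"tx":0,"ty":0,"tz":0,"spin":-1,"claw":0},{"tx":0,"ty":0,"tz":0,"spin":-1,"claw":0},{"tx":0,"ty":0,"tz":0,"spin":0,"claw":0}]'
cat > look.py <<'E'
from h import *
i=cams.camera_info('wrist'); im=cams.read_camera('wrist'); t=cams.read_camera('top')
o=env.get_obs();print(o['time_s'],o['tool_pos'].round(4),o['tool_rot'].round(2),o['qpos'].round(1))
for n,lo,hi,z in [("mandarin",(8,150,100),(22,255,255),.03),("lime",(30,90,30),(60,255,255),.024)]:
  for c,I,a,roi in(('wrist',im,300,(0,0,640,480)),('top',t,60,(340,180,500,310))):
    for b in blobs(I,lo,hi,roi,a):
        p=onplane(c,b[1],z,i if c=='wrist' else None)[0]; print(n,c,b[0],np.round(b[1]),p.round(4))
E
python3 look.py; python3 -c "
from h import *
cv2.imwrite('pics/w2.png',cams.read_camera('wrist')[:,:,::-1])"
```

```text
time_s: 1.4
tool_pos: [0.4754, -0.2194, 0.2395]
tool_rot: [180.0, 0.0, 17.7]
force: [0.9, 0.7, 0.5]
grip_width: 0.0872
grasp_force: 0.0
time_s: 2.52
tool_pos: [0.4746, -0.2206, 0.2392]
tool_rot: [-180.0, 0.0, 53.9]
force: [-0.1, 0.5, 0.7]
grip_width: 0.0868
grasp_force: 0.0
time_s: 3.78
tool_pos: [0.4747, -0.2207, 0.2393]
tool_rot: [-180.0, -0.0, 89.7]
force: [0.3, 0.4, 0.3]
grip_width: 0.0868
grasp_force: 0.0
3.875 [ 0.4747 -0.2207  0.2394] [-179.98   -0.     89.68] [ 48.4   4.4 -27.6 100.2   2.1  76.   20.1]
mandarin wrist 2363.5 [316. 288.] [ 0.466  -0.3022  0.03  ]
lime wrist 1257.5 [322. 215.] [ 0.4729 -0.2207  0.024 ]
lime top 243.5 [397. 282.] [ 0.4752 -0.2224  0.024 ]
```

View pics/w2.png

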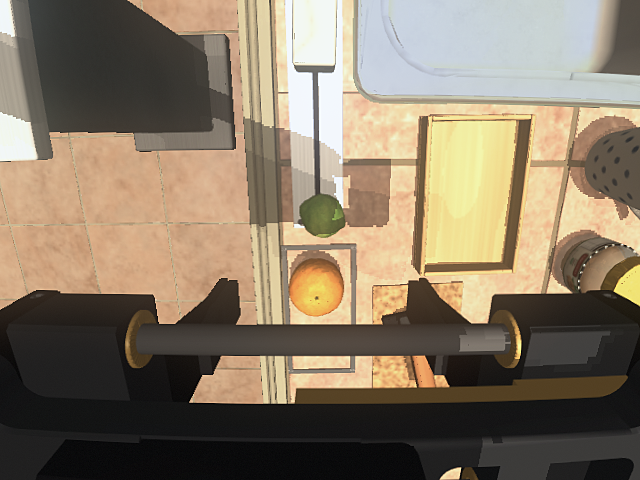

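The wrist view shows the lime at (322,215) and the mandarin at (316,288), each within a few mm of the top-view estimate. I'm picking the lime.

```bash
python3 -m pendant '[{"tx":0,"ty":0,"tz":0.9,"spin":0,"claw":0},{"tx":0,"ty":0,"tz":0.9,"spin":0,"claw":0},{"tx":0,"ty":0,"tz":0.9,"spin":0,"claw":0},{"tx":0,"ty":0,"tz":0.8,"spin":0,"claw":0},{"tx":0,"ty":0,"tz":0.5,"spin":0,"claw":0},{"tx":0,"ty":0,"tz":0.32,"spin":0,"claw":0},{"tx":0,"ty":0,"tz":0,"spin":0,"claw":0.6},{"tx":0,"ty":0,"tz":0,"spin":0,"claw":1},{"tx":0,"ty":0,"tz":0,"spin":0,"claw":1},{"tx":0,"ty":0,"tz":0,"spin":0,"claw":1}]' 15
python3 -m pendant '[{"tx":0,"ty":0,"tz":0,"spin":0,"claw":1},{"tx":0,"ty":0,"tz":-0.4,"spin":0,"claw":1},{"tx":0,"ty":0,"tz":-0.6,"spin":0,"claw":1},{"tx":0,"ty":0,"tz":-0.8,"spin":0,"claw":1},{"tx":0.3,"ty":0.7,"tz":-0.2,"spin":0,"claw":1},{"tx":0.3,"ty":0.7,"tz":0,"spin":0,"claw":1},{"tx":0.3,"ty":0.7,"tz":0,"spin":0,"claw":1},{"tx":0.3,"ty":0.7,"tz":0,"spin":0,"claw":1},{"tx":0.12,"ty":0.34,"tz":0,"spin":0,"claw":1},{"tx":0,"ty":0,"tz":0,"spin":0,"claw":1}]'
```

```text
time_s: 5.18
tool_pos: [0.4754, -0.2211, 0.0243]
tool_rot: [179.9, 0.1, 89.7]
force: [1.3, -0.2, 0.2]
grip_width: 0.0547
grasp_force: 0.0
time_s: 6.42
tool_pos: [0.6329, -0.154, 0.1231]
tool_rot: [-180.0, -0.1, 89.9]
force: [-0.0, -0.6, -0.5]
grip_width: 0.0468
grasp_force: 14.7
```

```bash
python3 -m pendant '[{"tx":0,"ty":0,"tz":0.7,"spin":0,"claw":1},{"tx":0,"ty":0,"tz":0.6,"spin":0,"claw":1},{"tx":0,"ty":0,"tz":0.34,"spin":0,"claw":1},{"tx":0,"ty":0,"tz":0.15,"spin":0,"claw":1},{"tx":0,"ty":0,"tz":0,"spin":0,"claw":1},{"tx":0,"ty":0,"tz":0,"spin":0,"claw":0.32},{"tx":0,"ty":0,"tz":0,"spin":0,"claw":0.32},{"tx":0,"ty":0,"tz":0,"spin":0,"claw":0.32},{"tx":0,"ty":0,"tz":-0.5,"spin":0,"claw":0.32},{"tx":0,"ty":0,"tz":-0.9,"spin":0,"claw":0.2}]'
python3 -m pendant '[{"tx":0,"ty":0,"tz":-1,"spin":1,"claw":0},{"tx":0,"ty":0,"tz":-0.6,"spin":1,"claw":0},{"tx":0,"ty":0,"tz":0,"spin":1,"claw":0},{"tx":0,"ty":0,"tz":0,"spin":1,"claw":0},{"tx":0,"ty":0,"tz":0,"spin":1,"claw":0},{"tx":0,"ty":0,"tz":0,"spin":1,"claw":0},{"tx":0,"ty":0,"tz":0,"spin":1,"claw":0},{"tx":0,"ty":0,"tz":0,"spin":1,"claw":0},{"tx":0,"ty":0,"tz":0,"spin":1,"claw":0},{"tx":0,"ty":0,"tz":0,"spin":1,"claw":0}]'
python3 look.py
```

```text
time_s: 7.68
tool_pos: [0.6306, -0.1553, 0.103]
tool_rot: [-179.8, -0.1, 89.8]
force: [0.6, -0.8, 0.4]
grip_width: 0.0637
grasp_force: 0.0
time_s: 8.93
tool_pos: [0.6322, -0.1553, 0.1843]
tool_rot: [180.0, -0.0, 49.6]
force: [0.2, -0.2, 1.1]
grip_width: 0.0872
grasp_force: 0.0
9.025 [ 0.6322 -0.1553  0.1843] [179.98   0.    49.75] [ 29.9  21.9 -23.7  86.5   9.   73.5 -35.1]
mandarin top 326.5 [475. 233.] [ 0.5985 -0.4131  0.03  ]
lime wrist 1902.5 [324. 228.] [ 0.6322 -0.1559  0.024 ]
```

```bash
python3 -m pendant '[{"tx":-0.73,"ty":-0.1,"tz":0,"spin":0,"claw":0},{"tx":-0.73,"ty":-0.1,"tz":0,"spin":0,"claw":0},{"tx":-0.73,"ty":-0.1,"tz":0,"spin":0,"claw":0},{"tx":-0.73,"ty":-0.1,"tz":0,"spin":0,"claw":0},{"tx":-0.73,"ty":-0.1,"tz":0,"spin":0,"claw":0},{"tx":-0.73,"ty":-0.1,"tz":0,"spin":0,"claw":0},{"tx":0,"ty":0,"tz":0,"spin":0,"claw":0}]'
python3 look.py
```

```text
time_s: 9.9
tool_pos: [0.4651, -0.3064, 0.1843]
tool_rot: [180.0, 0.1, 49.5]
force: [0.1, -0.7, -0.0]
grip_width: 0.0869
grasp_force: 0.0
10.0 [ 0.468  -0.303   0.1844] [ 1.7997e+02 -3.0000e-02  4.9770e+01] [ 47.   10.1 -18.7 100.2   3.4  70.2 -12.7]
mandarin wrist 3498.5 [321. 225.] [ 0.4653 -0.3026  0.03  ]
mandarin wrist 2619.5 [513. 228.] [ 0.5969 -0.4177  0.03  ]
mandarin top 82.0 [459. 236.] [ 0.5902 -0.3741  0.03  ]
lime top 247.0 [370. 216.] [ 0.6368 -0.1584  0.024 ]
```

```bash
python3 -m pendant '[{"tx":0,"ty":0,"tz":0.8,"spin":0,"claw":0},{"tx":0,"ty":0,"tz":0.9,"spin":0,"claw":0},{"tx":0,"ty":0,"tz":0.8,"spin":0,"claw":0},{"tx":0,"ty":0,"tz":0.6,"spin":0,"claw":0},{"tx":0,"ty":0,"tz":0,"spin":0,"claw":0},{"tx":0,"ty":0,"tz":0,"spin":0,"claw":1},{"tx":0,"ty":0,"tz":0,"spin":0,"claw":1},{"tx":0,"ty":0,"tz":0,"spin":0,"claw":1},{"tx":0,"ty":0,"tz":0,"spin":0,"claw":1},{"tx":0,"ty":0,"tz":0,"spin":0,"claw":1}]' 18
python3 -m pendant '[{"tx":0,"ty":0,"tz":-0.4,"spin":0,"claw":1},{"tx":0,"ty":0,"tz":-0.7,"spin":0,"claw":1},{"tx":0,"ty":0,"tz":-0.8,"spin":0,"claw":1},{"tx":0,"ty":0,"tz":-0.2,"spin":0,"claw":1},{"tx":0,"ty":0,"tz":0,"spin":0,"claw":1}]'
```

```text
time_s: 11.25
tool_pos: [0.4681, -0.3035, 0.03]
tool_rot: [179.9, 0.0, 49.7]
force: [-1.6, 0.8, 5.8]
grip_width: 0.0579
grasp_force: 17.4
time_s: 11.88
tool_pos: [0.4677, -0.3033, 0.1338]
tool_rot: [180.0, 0.0, 49.7]
force: [0.1, -1.2, -1.8]
grip_width: 0.0578
grasp_force: 17.6
```

```bash
python3 -m pendant '[{"tx":0.64,"ty":0.33,"tz":0,"spin":0,"claw":1},{"tx":0.64,"ty":0.33,"tz":0,"spin":0,"claw":1},{"tx":0.64,"ty":0.33,"tz":0,"spin":0,"claw":1},{"tx":0.64,"ty":0.33,"tz":0,"spin":0,"claw":1},{"tx":0.61,"ty":0.32,"tz":0,"spin":0,"claw":1},{"tx":0,"ty":0,"tz":0,"spin":0,"claw":1},{"tx":0,"ty":0,"tz":0.7,"spin":0,"claw":1},{"tx":0,"ty":0,"tz":0.7,"spin":0,"claw":1},{"tx":0,"ty":0,"tz":0.38,"spin":0,"claw":1},{"tx":0,"ty":0,"tz":0.14,"spin":0,"claw":1}]'
python3 -m pendant '[{"tx":0,"ty":0,"tz":0,"spin":0,"claw":1},{"tx":0,"ty":0,"tz":0,"spin":0,"claw":0.12},{"tx":0,"ty":0,"tz":0,"spin":0,"claw":0.12},{"tx":0,"ty":0,"tz":0,"spin":0,"claw":0.12},{"tx":0,"ty":0,"tz":-0.5,"spin":0,"claw":0.12},{"tx":0,"ty":0,"tz":-0.9,"spin":0,"claw":0.1},{"tx":0,"ty":0,"tz":-1,"spin":-1,"claw":0.1},{"tx":0,"ty":0,"tz":-0.6,"spin":-1,"claw":0.1},{"tx":0,"ty":0,"tz":0,"spin":-1,"claw":0.1},{"tx":0,"ty":0,"tz":0,"spin":-1,"claw":0.1}]'
python3 -m pendant '[{"tx":0,"ty":0,"tz":0,"spin":-1,"claw":0.3},{"tx":0,"ty":0,"tz":0,"spin":-1,"claw":0.3},{"tx":0,"ty":0,"tz":0,"spin":-1,"claw":0.3},{"tx":0,"ty":0,"tz":0,"spin":-1,"claw":0.3},{"tx":0,"ty":0,"tz":0,"spin":-1,"claw":0.3},{"tx":0,"ty":0,"tz":0,"spin":-1,"claw":0.3},{"tx":0,"ty":0,"tz":0,"spin":-0.33,"claw":0.3},{"tx":0,"ty":0,"tz":0,"spin":0,"claw":0.3}]'
python3 look.py
```

```text
time_s: 13.12
tool_pos: [0.6335, -0.2361, 0.0396]
tool_rot: [179.9, -0.0, 49.7]
force: [-1.5, 1.5, 19.0]
grip_width: 0.0569
grasp_force: 17.1
time_s: 14.38
tool_pos: [0.6328, -0.2353, 0.1885]
tool_rot: [180.0, 0.0, 65.9]
force: [-0.8, -0.3, -0.1]
grip_width: 0.0784
grasp_force: 0.0
time_s: 15.38
tool_pos: [0.6326, -0.2352, 0.1878]
tool_rot: [-180.0, -0.0, 91.0]
force: [0.7, -0.2, 0.1]
grip_width: 0.0609
grasp_force: 0.0
15.475 [ 0.6327 -0.2352  0.1879] [-179.99    0.     91.03] [ 39.1  25.5 -28.4  82.3  12.2  75.3  11. ]
mandarin wrist 3705.0 [305. 247.] [ 0.6155 -0.2534  0.03  ]
mandarin top 97.0 [403. 223.] [ 0.6191 -0.239   0.03  ]
lime wrist 2096.5 [326. 134.] [ 0.6328 -0.1527  0.024 ]
lime top 229.5 [369. 216.] [ 0.6364 -0.1563  0.024 ]
```

```bash
python3 -m pendant '[{"tx":0.77,"ty":-0.46,"tz":0,"spin":0,"claw":0.3},{"tx":0.77,"ty":-0.46,"tz":0,"spin":0,"claw":0.3},{"tx":0.77,"ty":-0.46,"tz":0,"spin":0,"claw":0.3},{"tx":0.77,"ty":-0.46,"tz":0,"spin":0,"claw":0.3},{"tx":0.77,"ty":-0.46,"tz":0,"spin":0,"claw":0.3},{"tx":0.77,"ty":-0.46,"tz":0,"spin":0,"claw":0.3},{"tx":0.77,"ty":-0.46,"tz":0,"spin":0,"claw":0.3},{"tx":0,"ty":0,"tz":0,"spin":0,"claw":0.3},{"tx":0,"ty":0,"tz":0,"spin":0,"claw":0.3}]'
python3 - <<'E'
from h import *
i=cams.camera_info('wrist'); im=cams.read_camera('wrist')
print(env.get_obs()['tool_pos'].round(4))
g=onplane('wrist',[(320,240)],0,i);print(g)
print(proj('wrist',[(.488,.052,.04),(.448,.052,.04),(.488,-.078,.04),(.448,-.078,.04),(.468,-.108,0)],i).round())
cv2.imwrite('pics/w3.png',im[:,:,::-1])
E
```

```text
time_s: 16.6
tool_pos: [0.4671, 0.0306, 0.1883]
tool_rot: [179.9, 0.1, 91.0]
force: [0.8, -0.4, -0.8]
grip_width: 0.0608
grasp_force: 0.0
[0.4673 0.0302 0.1882]
[[0.46399178 0.01048166 0.        ]]
[[348. 208.]
 [302. 207.]
 [343. 339.]
 [302. 338.]
 [322. 342.]]
```

View pics/w3.png

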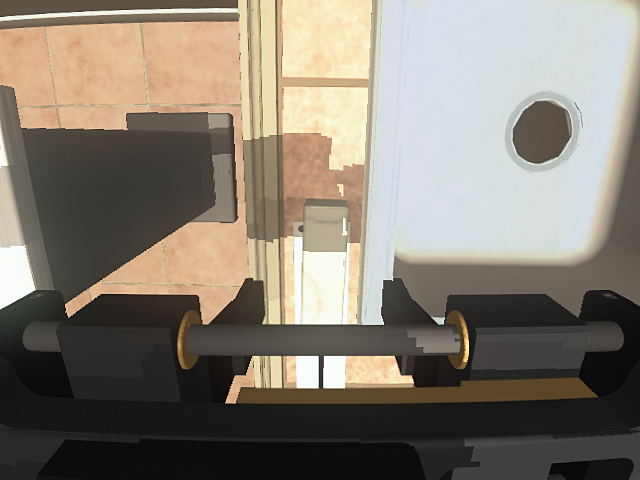

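The block's left end shows at (303–349, 204), matching my estimate (centre x≈0.468, left end y≈0.052). I'll descend and grip lightly near that end.

```bash
python3 -m pendant '[{"tx":0.14,"ty":0.03,"tz":0.6,"spin":0,"claw":0.42},{"tx":0,"ty":0,"tz":0.8,"spin":0,"claw":0.42},{"tx":0,"ty":0,"tz":0.8,"spin":0,"claw":0.42},{"tx":0,"ty":0,"tz":0.6,"spin":0,"claw":0.42},{"tx":0,"ty":0,"tz":0.4,"spin":0,"claw":0.42},{"tx":0,"ty":0,"tz":0.1,"spin":0,"claw":0.42},{"tx":0,"ty":0,"tz":0,"spin":0,"claw":0.42},{"tx":0,"ty":0,"tz":0,"spin":0,"claw":1},{"tx":0,"ty":0,"tz":0,"spin":0,"claw":1},{"tx":0,"ty":0,"tz":0,"spin":0,"claw":1}]' 10
python3 -m pendant '[{"tx":0,"ty":0,"tz":0,"spin":0,"claw":1},{"tx":-0.104,"ty":0,"tz":-0.289,"spin":0,"claw":1},{"tx":-0.104,"ty":0,"tz":-0.289,"spin":0,"claw":1},{"tx":0,"ty":0,"tz":0,"spin":0,"claw":1},{"tx":0,"ty":0,"tz":0,"spin":0,"claw":1}]'
python3 - <<'E'
from h import *
cv2.imwrite('pics/s4.png',cv2.resize(cams.read_camera('side')[190:290,220:380],None,fx=4,fy=4)[:,:,::-1])
E
```

```text
time_s: 17.9
tool_pos: [0.4691, 0.0382, 0.0239]
tool_rot: [179.9, 0.0, 91.1]
force: [1.2, 1.1, 2.7]
grip_width: 0.0401
grasp_force: 9.9
time_s: 18.52
tool_pos: [0.4684, 0.0274, 0.0521]
tool_rot: [180.0, 0.0, 91.1]
force: [-1.1, -0.9, -1.6]
grip_width: 0.0399
grasp_force: 10.0
```

View pics/s4.png

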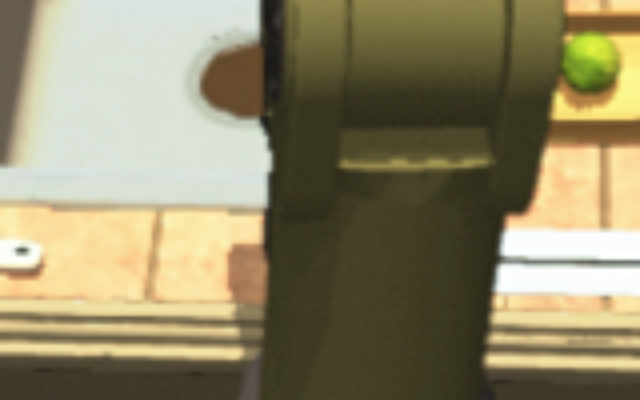

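The side view is blocked by the arm. The vertical force (about 2 N, less than the block's weight) fits one end lifted, so I'm continuing the arc.

```bash
python3 -m pendant '[{"tx":-0.175,"ty":0,"tz":-0.252,"spin":0,"claw":1},{"tx":-0.175,"ty":0,"tz":-0.252,"spin":0,"claw":1},{"tx":0,"ty":0,"tz":0,"spin":0,"claw":1},{"tx":0,"ty":0,"tz":0,"spin":0,"claw":1}]'
python3 - <<'E'
from h import *
i=cams.camera_info('wrist'); im=cams.read_camera('wrist')
cv2.imwrite('pics/w5.png',im[:,:,::-1])
E
```

```text
time_s: 19.08
tool_pos: [0.4692, 0.0098, 0.0775]
tool_rot: [179.9, 0.1, 91.1]
force: [0.4, -0.2, -3.2]
grip_width: 0.04
grasp_force: 10.0
```

View pics/w5.png

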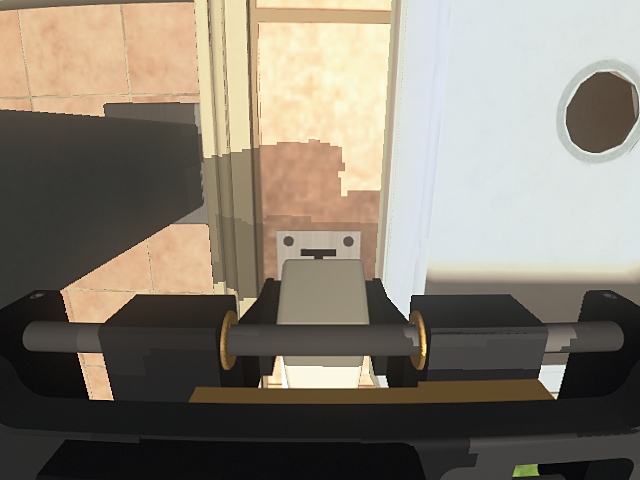

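The wrist view now shows the block's end face facing the camera (280–368, 260–362), with the white top below it, so it is pivoting in the grip. Next I bring it upright.

```bash
python3 -m pendant '[{"tx":-0.235,"ty":0,"tz":-0.198,"spin":0,"claw":1},{"tx":-0.235,"ty":0,"tz":-0.198,"spin":0,"claw":1},{"tx":-0.278,"ty":0,"tz":-0.131,"spin":0,"claw":1},{"tx":-0.278,"ty":0,"tz":-0.131,"spin":0,"claw":1},{"tx":-0.303,"ty":0,"tz":-0.055,"spin":0,"claw":1},{"tx":-0.303,"ty":0,"tz":-0.055,"spin":0,"claw":1},{"tx":0,"ty":0,"tz":0,"spin":0,"claw":1}]'
python3 -m pendant '[{"tx":-0.306,"ty":0,"tz":0.026,"spin":0,"claw":1},{"tx":-0.306,"ty":0,"tz":0.026,"spin":0,"claw":1},{"tx":0,"ty":0,"tz":0,"spin":0,"claw":1},{"tx":0,"ty":0,"tz":0,"spin":0,"claw":1}]'
python3 - <<'E'
from h import *
i=cams.camera_info('wrist'); im=cams.read_camera('wrist')
cv2.imwrite('pics/w6.png',im[:,:,::-1]); print(proj('wrist',[(.448,-.078,.13),(.448,-.118,.13),(.488,-.078,.13),(.488,-.118,.13)],i))
E
```

```text
time_s: 20.0
tool_pos: [0.4707, -0.0745, 0.1173]
tool_rot: [179.9, 0.2, 90.9]
force: [-2.7, -0.1, 7.6]
grip_width: 0.0401
grasp_force: 10.0
time_s: 20.5
tool_pos: [0.4709, -0.1046, 0.114]
tool_rot: [180.0, 0.2, 91.0]
force: [-3.0, -3.1, 6.2]
grip_width: 0.0401
grasp_force: 10.0
[[269.6230898  274.64952765]
 [272.43583385 358.92587782]
 [368.9212969  276.25417409]
 [363.46611751 360.28161581]]
```

View pics/w6.png

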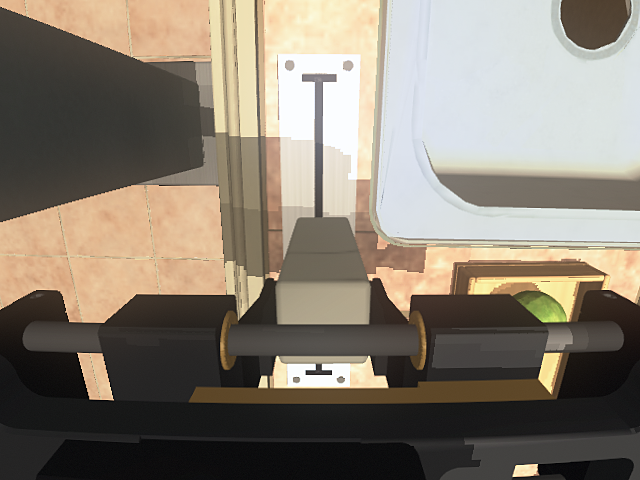

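The block stands upright: its top face is at (277–370, 280–360), as predicted. The seam end marks show at (318,77) and (318,372). I'll regrip slightly left of centre and lay it over.

```bash
python3 - <<'E'
from h import *
i=cams.camera_info('wrist'); print(onplane('wrist',[(319,77),(318,372)],0,i).round(4))
E
python3 -m pendant '[{"tx":0,"ty":0,"tz":0,"spin":0,"claw":0.45},{"tx":0,"ty":0,"tz":0,"spin":0,"claw":0.45},{"tx":0,"ty":0,"tz":0,"spin":0,"claw":0.45},{"tx":0.23,"ty":0,"tz":0,"spin":0,"claw":0.45},{"tx":0,"ty":0,"tz":0,"spin":0,"claw":0.45},{"tx":0,"ty":0,"tz":0,"spin":0,"claw":1},{"tx":0,"ty":0,"tz":0,"spin":0,"claw":1},{"tx":0,"ty":0,"tz":0,"spin":0,"claw":1}]' 10
python3 -m pendant '[{"tx":-0.308,"ty":0,"tz":-0.026,"spin":0,"claw":1},{"tx":-0.308,"ty":0,"tz":-0.026,"spin":0,"claw":1},{"tx":-0.305,"ty":0,"tz":0.056,"spin":0,"claw":1},{"tx":-0.305,"ty":0,"tz":0.056,"spin":0,"claw":1},{"tx":0,"ty":0,"tz":0,"spin":0,"claw":1}]'
```

```text
[[ 0.4652  0.0154  0.    ]
 [ 0.4679 -0.2259  0.    ]]
time_s: 21.55
tool_pos: [0.4704, -0.0903, 0.1129]
tool_rot: [-180.0, -0.0, 91.1]
force: [-0.2, 0.7, 1.1]
grip_width: 0.0399
grasp_force: 10.0
time_s: 22.18
tool_pos: [0.4715, -0.1543, 0.1099]
tool_rot: [180.0, 0.1, 90.9]
force: [-0.9, -3.2, 3.4]
grip_width: 0.04
grasp_force: 10.0
```

```bash
python3 -m pendant '[{"tx":-0.28,"ty":0,"tz":0.132,"spin":0,"claw":1},{"tx":-0.28,"ty":0,"tz":0.132,"spin":0,"claw":1},{"tx":-0.236,"ty":0,"tz":0.201,"spin":0,"claw":1},{"tx":-0.236,"ty":0,"tz":0.201,"spin":0,"claw":1},{"tx":-0.177,"ty":0,"tz":0.254,"spin":0,"claw":1},{"tx":-0.177,"ty":0,"tz":0.254,"spin":0,"claw":1},{"tx":0,"ty":0,"tz":0,"spin":0,"claw":1}]'
python3 -m pendant '[{"tx":-0.104,"ty":0,"tz":0.292,"spin":0,"claw":1},{"tx":-0.104,"ty":0,"tz":0.26,"spin":0,"claw":1},{"tx":0,"ty":0,"tz":0,"spin":0,"claw":1},{"tx":0,"ty":0,"tz":0,"spin":0,"claw":1}]'
python3 - <<'E'
from h import *
i=cams.camera_info('wrist'); im=cams.read_camera('wrist')
cv2.imwrite('pics/w7.png',im[:,:,::-1]); print(proj('wrist',[(.45,-.118,.04),(.45,-.248,.04),(.49,-.118,.04),(.49,-.248,.04)],i))
E
```

```text
time_s: 23.05
tool_pos: [0.4718, -0.2202, 0.0492]
tool_rot: [-179.8, -0.1, 91.1]
force: [1.0, -0.1, -4.3]
grip_width: 0.0396
grasp_force: 10.0
time_s: 23.55
tool_pos: [0.4735, -0.2314, 0.0234]
tool_rot: [180.0, 0.0, 91.1]
force: [1.6, 0.3, -3.9]
grip_width: 0.0398
grasp_force: 10.0
[[262.50937535  33.91091362]
 [271.04983622 365.7346263 ]
 [381.63409074  36.47429274]
 [361.82548891 367.24264838]]
```

View pics/w7.png

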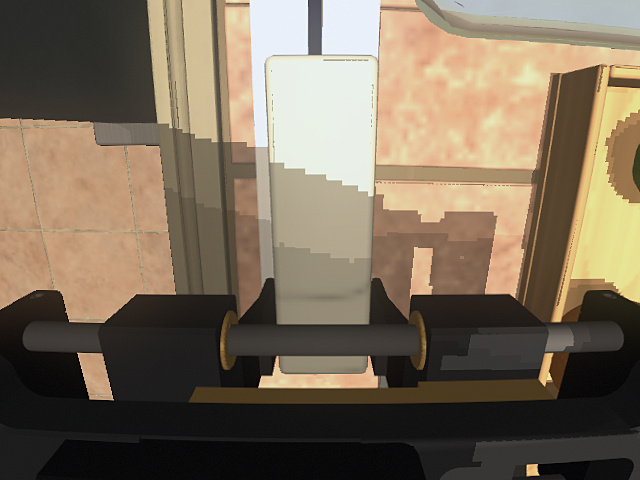

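The block is lying over along the strip, at rows 55–373 and cols 267–377 of the wrist view. I'll release it and measure.

```bash
python3 -m pendant '[{"tx":0,"ty":0,"tz":0,"spin":0,"claw":0.42},{"tx":0,"ty":0,"tz":0,"spin":0,"claw":0.42},{"tx":0,"ty":0,"tz":0,"spin":0,"claw":0.42},{"tx":0,"ty":0,"tz":-0.4,"spin":0,"claw":0.42},{"tx":0,"ty":0,"tz":-0.7,"spin":0,"claw":0.42},{"tx":0,"ty":0,"tz":-0.9,"spin":0,"claw":0.42},{"tx":0.4,"ty":0,"tz":-0.7,"spin":0,"claw":0.42},{"tx":0,"ty":0,"tz":0,"spin":0,"claw":0.42},{"tx":0,"ty":0,"tz":0,"spin":0,"claw":0.42}]'
python3 - <<'E'
from h import *
i=cams.camera_info('wrist'); im=cams.read_camera('wrist'); o=env.get_obs(); print(o['tool_pos'])
cv2.imwrite('pics/w8.png',im[:,:,::-1]); print(proj('wrist',[(.45,-.118,.04),(.45,-.248,.04),(.49,-.118,.04),(.49,-.248,.04)],i))
E
```

```text
time_s: 24.72
tool_pos: [0.4723, -0.2115, 0.1582]
tool_rot: [-180.0, 0.0, 91.1]
force: [-1.1, 0.0, -0.4]
grip_width: 0.0504
grasp_force: 0.0
[ 0.4719341  -0.21155773  0.15758531]
[[295.91714173 117.0815633 ]
 [296.22069075 283.05021676]
 [351.20786932 118.21932785]
 [344.55348102 283.93327034]]
```

View pics/w8.png

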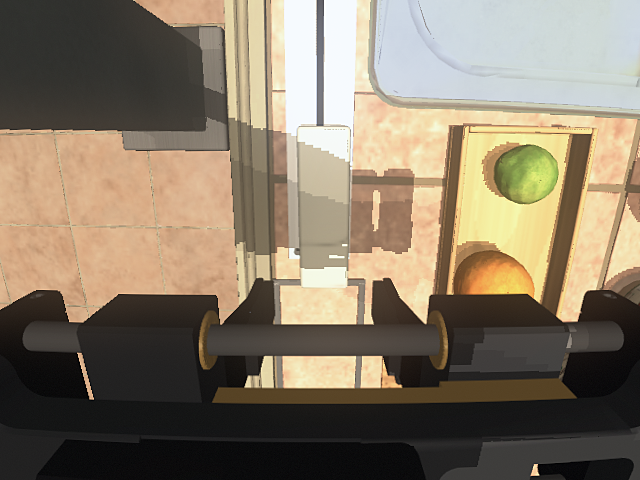

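The block lies flat at rows 124–285 and cols 298–350, so y runs from about −0.121 to −0.250 and x≈0.470. The second walk should end within a few mm of the bay centre.

```bash
python3 -m pendant '[{"tx":0.76,"ty":-0.015,"tz":0,"spin":0,"claw":0.42},{"tx":0.76,"ty":-0.015,"tz":0,"spin":0,"claw":0.42},{"tx":0,"ty":0,"tz":0.7,"spin":0,"claw":0.42},{"tx":0,"ty":0,"tz":0.7,"spin":0,"claw":0.42},{"tx":0,"ty":0,"tz":0.6,"spin":0,"claw":0.42},{"tx":0,"ty":0,"tz":0.5,"spin":0,"claw":0.42},{"tx":0,"ty":0,"tz":0.18,"spin":0,"claw":0.42},{"tx":0,"ty":0,"tz":0,"spin":0,"claw":0.42},{"tx":0,"ty":0,"tz":0,"spin":0,"claw":1},{"tx":0,"ty":0,"tz":0,"spin":0,"claw":1}]' 10
python3 -m pendant '[{"tx":0,"ty":0,"tz":0,"spin":0,"claw":1},{"tx":0,"ty":0,"tz":0,"spin":0,"claw":1},{"tx":-0.104,"ty":0,"tz":-0.289,"spin":0,"claw":1},{"tx":-0.104,"ty":0,"tz":-0.289,"spin":0,"claw":1},{"tx":-0.175,"ty":0,"tz":-0.252,"spin":0,"claw":1},{"tx":-0.175,"ty":0,"tz":-0.252,"spin":0,"claw":1},{"tx":0,"ty":0,"tz":0,"spin":0,"claw":1}]'
```

```text
time_s: 26.02
tool_pos: [0.4708, -0.1356, 0.0256]
tool_rot: [179.9, 0.1, 91.1]
force: [0.5, 0.8, 0.2]
grip_width: 0.0402
grasp_force: 10.0
time_s: 26.9
tool_pos: [0.4709, -0.1651, 0.08]
tool_rot: [179.9, 0.1, 90.9]
force: [-0.5, -0.2, -3.0]
grip_width: 0.0401
grasp_force: 10.0
```

```bash
python3 -m pendant '[{"tx":-0.235,"ty":0,"tz":-0.198,"spin":0,"claw":1},{"tx":-0.235,"ty":0,"tz":-0.198,"spin":0,"claw":1},{"tx":-0.278,"ty":0,"tz":-0.131,"spin":0,"claw":1},{"tx":-0.278,"ty":0,"tz":-0.131,"spin":0,"claw":1},{"tx":-0.303,"ty":0,"tz":-0.055,"spin":0,"claw":1},{"tx":-0.303,"ty":0,"tz":-0.055,"spin":0,"claw":1},{"tx":0,"ty":0,"tz":0,"spin":0,"claw":1}]'
python3 -m pendant '[{"tx":-0.306,"ty":0,"tz":0.026,"spin":0,"claw":1},{"tx":-0.306,"ty":0,"tz":0.026,"spin":0,"claw":1},{"tx":0,"ty":0,"tz":0,"spin":0,"claw":1},{"tx":0,"ty":0,"tz":0,"spin":0,"claw":1}]'
python3 - <<'E'
from h import *
i=cams.camera_info('wrist'); im=cams.read_camera('wrist')
cv2.imwrite('pics/w9.png',im[:,:,::-1]); print(proj('wrist',[(.451,-.2505,.13),(.451,-.2905,.13),(.491,-.2505,.13),(.491,-.2905,.13)],i))
E
```

```text
time_s: 27.78
tool_pos: [0.4724, -0.2489, 0.1193]
tool_rot: [179.9, 0.2, 90.9]
force: [-2.3, 0.4, 5.9]
grip_width: 0.0399
grasp_force: 10.0
time_s: 28.28
tool_pos: [0.4727, -0.2789, 0.1163]
tool_rot: [179.9, 0.3, 91.0]
force: [-1.5, -3.7, 6.6]
grip_width: 0.0399
grasp_force: 10.0
[[273.19599142 268.39684728]
 [275.67668981 352.3044628 ]
 [371.35023169 269.94860032]
 [365.76175988 353.57534116]]
```

View pics/w9.png

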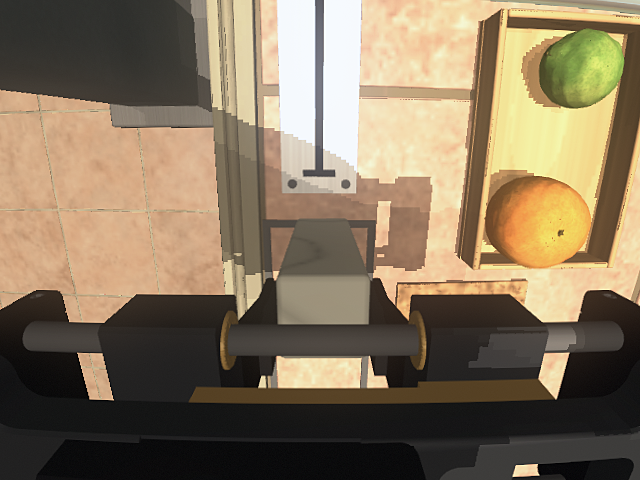

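It is upright on the other end, with its top face at (278–368, 277–356). The right seam mark is at (319,173). Both fruits are still in the tray. I'll regrip and lay it over into the outline.

```bash
python3 - <<'E'
from h import *
i=cams.camera_info('wrist'); print(onplane('wrist',[(319,173)],0,i).round(4))
E
python3 -m pendant '[{"tx":0,"ty":0,"tz":0,"spin":0,"claw":0.45},{"tx":0,"ty":0,"tz":0,"spin":0,"claw":0.45},{"tx":0,"ty":0,"tz":0,"spin":0,"claw":0.45},{"tx":0.23,"ty":0,"tz":0.02,"spin":0,"claw":0.45},{"tx":0,"ty":0,"tz":0,"spin":0,"claw":0.45},{"tx":0,"ty":0,"tz":0,"spin":0,"claw":1},{"tx":0,"ty":0,"tz":0,"spin":0,"claw":1},{"tx":0,"ty":0,"tz":0,"spin":0,"claw":1}]' 10
python3 -m pendant '[{"tx":-0.308,"ty":0,"tz":-0.026,"spin":0,"claw":1},{"tx":-0.308,"ty":0,"tz":-0.026,"spin":0,"claw":1},{"tx":-0.305,"ty":0,"tz":0.056,"spin":0,"claw":1},{"tx":-0.305,"ty":0,"tz":0.056,"spin":0,"claw":1},{"tx":0,"ty":0,"tz":0,"spin":0,"claw":1}]'
python3 -m pendant '[{"tx":-0.28,"ty":0,"tz":0.132,"spin":0,"claw":1},{"tx":-0.28,"ty":0,"tz":0.132,"spin":0,"claw":1},{"tx":-0.236,"ty":0,"tz":0.201,"spin":0,"claw":1},{"tx":-0.236,"ty":0,"tz":0.201,"spin":0,"claw":1},{"tx":-0.177,"ty":0,"tz":0.254,"spin":0,"claw":1},{"tx":-0.177,"ty":0,"tz":0.254,"spin":0,"claw":1},{"tx":0,"ty":0,"tz":0,"spin":0,"claw":1}]'
python3 -m pendant '[{"tx":-0.104,"ty":0,"tz":0.292,"spin":0,"claw":1},{"tx":-0.104,"ty":0,"tz":0.26,"spin":0,"claw":1},{"tx":0,"ty":0,"tz":0,"spin":0,"claw":1},{"tx":0,"ty":0,"tz":0,"spin":0,"claw":1}]'
```

```text
[[ 0.4682 -0.2253  0.    ]]
time_s: 29.32
tool_pos: [0.4722, -0.2642, 0.1136]
tool_rot: [180.0, 0.0, 91.0]
force: [-0.5, -1.1, 0.5]
grip_width: 0.0398
grasp_force: 10.0
time_s: 29.95
tool_pos: [0.4733, -0.3286, 0.111]
tool_rot: [179.9, 0.2, 90.9]
force: [-0.4, -2.4, 5.3]
grip_width: 0.0398
grasp_force: 10.0
time_s: 30.82
tool_pos: [0.4735, -0.393, 0.049]
tool_rot: [-179.8, -0.2, 91.1]
force: [-0.2, 0.3, -5.1]
grip_width: 0.0399
grasp_force: 10.0
time_s: 31.32
tool_pos: [0.4755, -0.4047, 0.0244]
tool_rot: [179.9, 0.0, 91.1]
force: [1.3, -0.4, -0.2]
grip_width: 0.04
grasp_force: 10.0
```

```bash
python3 -m pendant '[{"tx":0,"ty":0,"tz":0,"spin":0,"claw":0.42},{"tx":0,"ty":0,"tz":0,"spin":0,"claw":0.42},{"tx":0,"ty":0,"tz":0,"spin":0,"claw":0.42},{"tx":0,"ty":0,"tz":-0.4,"spin":0,"claw":0.42},{"tx":0,"ty":0,"tz":-0.7,"spin":0,"claw":0.42},{"tx":0,"ty":0,"tz":-0.9,"spin":0,"claw":0.42},{"tx":0,"ty":0,"tz":-0.9,"spin":-1,"claw":0.42},{"tx":0,"ty":0,"tz":-0.3,"spin":-1,"claw":0.42},{"tx":0,"ty":0,"tz":0,"spin":-1,"claw":0.42},{"tx":0,"ty":0,"tz":0,"spin":-0.25,"claw":0.42}]'
python3 -m pendant '[{"tx":0,"ty":0.7,"tz":0,"spin":0,"claw":0.42},{"tx":0,"ty":0.7,"tz":0,"spin":0,"claw":0.42},{"tx":-0.5,"ty":0.6,"tz":0,"spin":0,"claw":0.42},{"tx":0,"ty":0,"tz":0,"spin":0,"claw":0.42},{"tx":0,"ty":0,"tz":0,"spin":0,"claw":0.42}]'
python3 - <<'E'
from h import *
i=cams.camera_info('wrist'); im=cams.read_camera('wrist'); t=cams.read_camera('top'); o=env.get_obs(); print(o['tool_pos'])
big=np.vstack([cv2.resize(im[60:420],(640,360)),cv2.resize(t[180:310,340:620],(500,232))[:, :].copy() if 0 else np.pad(cv2.resize(t[180:310,340:600],(480,240)),((0,0),(0,160),(0,0)))])
cv2.imwrite('pics/w10.png',big[:,:,::-1])
print(proj('wrist',[(.472,-.353,0),(.634,-.4,.067)],i))
E
```

```text
time_s: 32.58
tool_pos: [0.4751, -0.405, 0.1859]
tool_rot: [179.9, 0.1, 104.1]
force: [-0.7, -0.3, -0.0]
grip_width: 0.0507
grasp_force: 0.0
time_s: 33.2
tool_pos: [0.5772, -0.4047, 0.1841]
tool_rot: [-179.9, -0.0, 104.0]
force: [0.4, -0.5, -0.3]
grip_width: 0.0507
grasp_force: 0.0
[ 0.57694762 -0.40497936  0.18459612]
[[226.96436037 142.61357699]
 [393.90680779 253.28725686]]
```

View pics/w10.png

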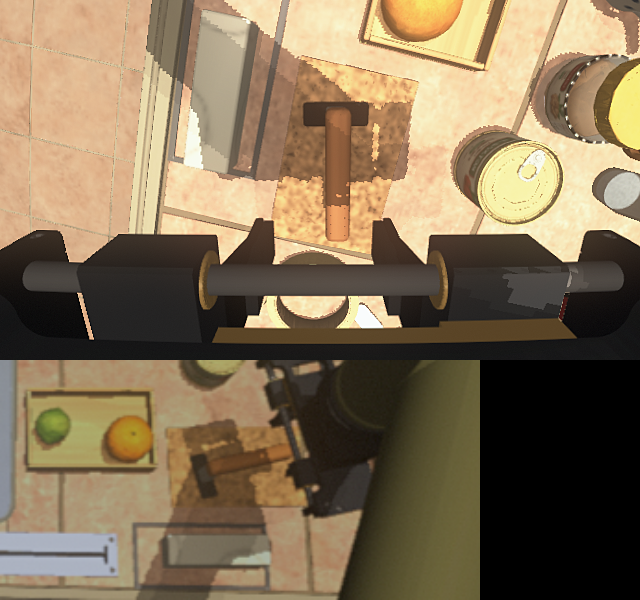

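The block lies inside the outline. The raker handle runs from (337,168) to (338,300) in the full wrist frame, aligned with the tool. Next I compute its position.

Run:
```python
from h import *
i=cams.camera_info('wrist'); im=cams.read_camera('wrist')
b=[b for b in blobs(im,(5,90,40),(15,255,255),(300,165,380,315),500)]
for x in b: print(x[0],x[1],x[2])
p=onplane('wrist',[(337,168),(338,300)],.070,i); print(p, p.mean(0), np.degrees(np.arctan2(p[1,1]-p[0,1],p[1,0]-p[0,0])))
print(onplane('wrist',[(178,170-0)],0,i), onplane('wrist',[(251-25,72),(192,228)],.04,i))
```

```text
8942.5 (341.0464821545056, 226.8575156089833) ((339.5, 239.5), (149.0, 79.0), 90.0)
[[ 0.57217462 -0.34628523  0.07      ]
 [ 0.60035705 -0.45009147  0.07      ]] [ 0.58626584 -0.39818835  0.07      ] -74.81084993367323
[[ 0.4303208  -0.38925211  0.        ]] [[ 0.47177849 -0.29778292  0.04      ]
 [ 0.4642526  -0.42865955  0.04      ]]
```

```bash
python3 -m pendant '[{"tx":0.07,"ty":0.22,"tz":0.5,"spin":-0.25,"claw":0.42},{"tx":0,"ty":0,"tz":0.7,"spin":0,"claw":0.42},{"tx":0,"ty":0,"tz":0.7,"spin":0,"claw":0.42},{"tx":0,"ty":0,"tz":0.5,"spin":0,"claw":0.42},{"tx":0,"ty":0,"tz":0.15,"spin":0,"claw":0.42},{"tx":0,"ty":0,"tz":0,"spin":0,"claw":0.7},{"tx":0,"ty":0,"tz":0,"spin":0,"claw":1},{"tx":0,"ty":0,"tz":0,"spin":0,"claw":1},{"tx":0,"ty":0,"tz":0,"spin":0,"claw":1},{"tx":0,"ty":0,"tz":0,"spin":0,"claw":1}]' 35
python3 -m pendant '[{"tx":0,"ty":0,"tz":0,"spin":0,"claw":1},{"tx":0,"ty":0,"tz":0,"spin":0,"claw":1}]'
python3 -m pendant '[{"tx":0,"ty":0,"tz":-0.3,"spin":0,"claw":1},{"tx":0,"ty":0,"tz":-0.7,"spin":0,"claw":1},{"tx":0,"ty":0,"tz":-0.6,"spin":0,"claw":1},{"tx":0,"ty":0,"tz":0,"spin":0,"claw":1}]'
python3 - <<'E'
from h import *
im=cams.read_camera('wrist'); cv2.imwrite('pics/w11.png',im[:,:,::-1]); print(env.get_obs()['tool_pos'],env.get_obs()['tool_rot'])
E
```

```text
time_s: 34.6
tool_pos: [0.5882, -0.3991, 0.0576]
tool_rot: [180.0, 0.1, 105.1]
force: [-0.1, -0.1, 2.8]
grip_width: 0.0196
grasp_force: 35.0
time_s: 34.85
tool_pos: [0.5882, -0.399, 0.0575]
tool_rot: [180.0, 0.1, 105.1]
force: [0.1, -0.3, 5.2]
grip_width: 0.0197
grasp_force: 35.0
time_s: 35.35
tool_pos: [0.5894, -0.3994, 0.1398]
tool_rot: [179.8, 0.2, 105.1]
force: [-0.3, 1.3, -0.9]
grip_width: 0.0196
grasp_force: 35.0
[ 0.5881563  -0.39887473  0.13750798] [1.79946368e+02 7.30368756e-02 1.05073375e+02]
```

View pics/w11.png

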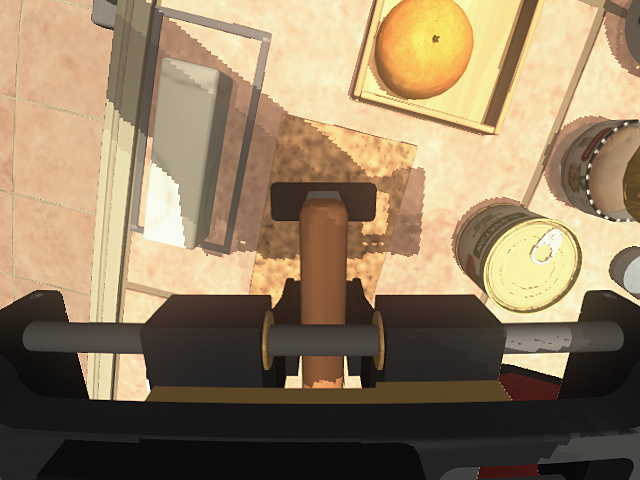

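The raker is held level and aligned; the handle's heel end is at (324,202) and the heel spans 271–377. Checking where along the handle it is gripped.

Run:
```python
from h import *
i=cams.camera_info('wrist'); o=env.get_obs(); T=o['tool_pos']; y=np.radians(o['tool_rot'][2])
X=np.array([np.cos(y),np.sin(y)]);Y=np.array([np.sin(y),-np.cos(y)])
for uv,z in [((324,202),.002+.006),((324,202),.013),((324,218),-.045),((271,202),-.045),((377,202),-.045)]:
    p=onplane('wrist',[uv],T[2]+z,i)[0,:2]-T[:2]; print(uv,(p@X).round(4),(p@Y).round(4))
```

```text
(324, 202) 0.0552 -0.0004
(324, 202) 0.0561 -0.0004
(324, 218) 0.0363 -0.0001
(271, 202) 0.0454 -0.0296
(377, 202) 0.0455 0.0294
```

```bash
python3 -m pendant '[{"tx":0,"ty":0,"tz":-0.4,"spin":1,"claw":1},{"tx":0,"ty":0,"tz":0,"spin":1,"claw":1},{"tx":0,"ty":0,"tz":0,"spin":1,"claw":1},{"tx":0,"ty":0,"tz":0,"spin":0.52,"claw":1},{"tx":0,"ty":-0.57,"tz":0,"spin":0,"claw":1},{"tx":0,"ty":-0.57,"tz":0,"spin":0,"claw":1},{"tx":0,"ty":-0.57,"tz":0,"spin":0,"claw":1},{"tx":0,"ty":-0.59,"tz":0,"spin":0,"claw":1}]'
python3 -m pendant '[{"tx":0.5,"ty":0,"tz":0,"spin":0,"claw":1},{"tx":0.9,"ty":0,"tz":0,"spin":0,"claw":1},{"tx":0.9,"ty":0,"tz":0,"spin":0,"claw":1},{"tx":0.9,"ty":0,"tz":0,"spin":0,"claw":1},{"tx":0.9,"ty":0,"tz":0,"spin":0,"claw":1},{"tx":0.9,"ty":0,"tz":0,"spin":0,"claw":1},{"tx":0.9,"ty":0,"tz":0,"spin":0,"claw":1},{"tx":0.9,"ty":0,"tz":0,"spin":0,"claw":1},{"tx":0.9,"ty":0,"tz":0,"spin":0,"claw":1},{"tx":0.9,"ty":0,"tz":0,"spin":0,"claw":1}]'
python3 -m pendant '[{"tx":0.7,"ty":0,"tz":0,"spin":0,"claw":1},{"tx":0,"ty":0,"tz":0.3,"spin":0,"claw":1},{"tx":0,"ty":0,"tz":0.3,"spin":0,"claw":1},{"tx":0,"ty":0,"tz":0,"spin":0,"claw":1}]'
python3 -c "
from h import *
o=env.get_obs();print(o['tool_pos'],o['tool_rot'],o['grip_width'],o['grasp_force'],o['force'])
i=cams.camera_info('wrist');im=cams.read_camera('wrist');cv2.imwrite('pics/w12.png',im[:,:,::-1])
T=o['tool_pos'];y=np.radians(o['tool_rot'][2]);X=np.array([np.cos(y),np.sin(y)]);print('nib',T[:2]-.048*X)"
```

```text
time_s: 36.4
tool_pos: [0.4713, -0.4003, 0.1554]
tool_rot: [-179.9, -0.1, 91.0]
force: [1.1, 0.2, -0.9]
grip_width: 0.0195
grasp_force: 35.0
time_s: 37.65
tool_pos: [0.4645, 0.0305, 0.156]
tool_rot: [-179.9, 0.0, 91.0]
force: [0.5, -0.6, -0.3]
grip_width: 0.0193
grasp_force: 35.0
time_s: 38.15
tool_pos: [0.4632, 0.0627, 0.1247]
tool_rot: [-179.8, 0.0, 90.9]
force: [-0.4, -0.7, -1.5]
grip_width: 0.0199
grasp_force: 35.0
[0.46319849 0.06272553 0.12466549] [-1.79752971e+02  4.00223976e-04  9.08876501e+01] 0.019851327375877515 34.970476320013404 [-0.36055344 -0.67706772 -1.54794442]
nib [0.4639421  0.01473129]
```

View pics/w12.png

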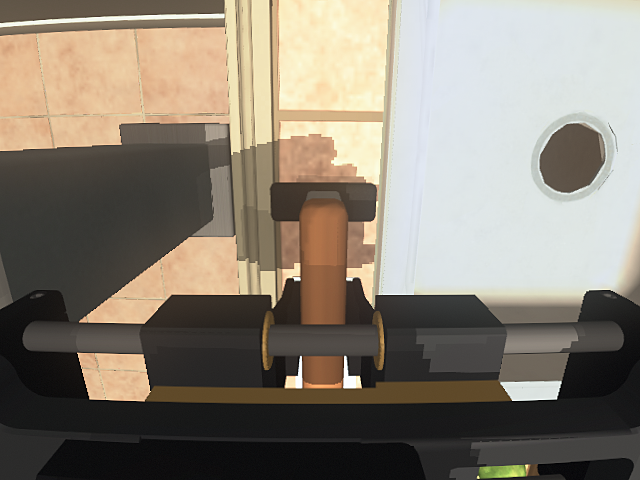

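The raker hasn't slipped (heel at 271–377, handle end at 323,200), and the computed nib point is about 1.5 mm off the left mark. I'm lowering it slowly.

```bash
python3 -m pendant '[{"tx":-0.01,"ty":0.03,"tz":0.5,"spin":0,"claw":1},{"tx":0,"ty":0,"tz":0.4,"spin":0,"claw":1},{"tx":0,"ty":0,"tz":0.3,"spin":0,"claw":1},{"tx":0,"ty":0,"tz":0.1,"spin":0,"claw":1},{"tx":0,"ty":0,"tz":0.04,"spin":0,"claw":1},{"tx":0,"ty":0,"tz":0.02,"spin":0,"claw":1},{"tx":0,"ty":0,"tz":0,"spin":0,"claw":1},{"tx":0,"ty":0,"tz":0,"spin":0,"claw":1}]'
```

```text
time_s: 39.2
tool_pos: [0.4665, 0.0637, 0.0591]
tool_rot: [180.0, 0.0, 91.0]
force: [-0.5, -0.5, -1.8]
grip_width: 0.0195
grasp_force: 35.0
```

```bash
python3 -m pendant '[{"tx":-0.03,"ty":0,"tz":0.04,"spin":0,"claw":1},{"tx":0,"ty":0,"tz":0.02,"spin":0,"claw":1},{"tx":0,"ty":0,"tz":0,"spin":0,"claw":1},{"tx":0,"ty":0,"tz":0,"spin":0,"claw":1}]'
```

```text
time_s: 39.7
tool_pos: [0.4663, 0.0622, 0.0557]
tool_rot: [-180.0, 0.0, 91.0]
force: [-0.2, -0.6, -1.0]
grip_width: 0.0198
grasp_force: 35.0
```

```bash
python3 -m pendant '[{"tx":0,"ty":0,"tz":0.02,"spin":0,"claw":1},{"tx":0,"ty":0,"tz":0,"spin":0,"claw":1},{"tx":0,"ty":0,"tz":0,"spin":0,"claw":1}]'
python3 -m pendant '[{"tx":-0.1,"ty":0,"tz":0,"spin":0,"claw":1},{"tx":-0.1,"ty":0,"tz":0,"spin":0,"claw":1},{"tx":-0.1,"ty":0,"tz":0,"spin":0,"claw":1},{"tx":-0.1,"ty":0,"tz":0,"spin":0,"claw":1},{"tx":-0.1,"ty":0,"tz":0,"spin":0,"claw":1},{"tx":-0.1,"ty":0,"tz":0,"spin":0,"claw":1}]'
python3 -c "
from h import *
import time
o=env.get_obs();T=o['tool_pos'];y=np.radians(o['tool_rot'][2]);X=np.array([np.cos(y),np.sin(y)]);print('nib',T[:2]-.048*X,T[2]-.0545,o['force'])"
```

```text
time_s: 40.08
tool_pos: [0.4663, 0.0622, 0.0547]
tool_rot: [-180.0, 0.0, 91.0]
force: [0.4, -0.4, -1.4]
grip_width: 0.0197
grasp_force: 35.0
time_s: 40.83
tool_pos: [0.4668, 0.0318, 0.0547]
tool_rot: [-180.0, 0.0, 91.0]
force: [-0.6, 0.5, -1.7]
grip_width: 0.0198
grasp_force: 35.0
nib [ 0.46765026 -0.01617667] 0.00021057640129657634 [-0.59012787  0.54629661 -1.70366537]
```

```bash
python3 -m pendant '[{"tx":-0.1,"ty":-0.005,"tz":0.01,"spin":0,"claw":1},{"tx":-0.1,"ty":-0.005,"tz":0.01,"spin":0,"claw":1},{"tx":-0.1,"ty":-0.005,"tz":0,"spin":0,"claw":1},{"tx":-0.1,"ty":-0.005,"tz":0,"spin":0,"claw":1},{"tx":-0.1,"ty":0,"tz":0,"spin":0,"claw":1},{"tx":-0.1,"ty":0,"tz":0,"spin":0,"claw":1},{"tx":-0.1,"ty":0,"tz":0,"spin":0,"claw":1},{"tx":-0.1,"ty":0,"tz":0,"spin":0,"claw":1},{"tx":-0.1,"ty":0,"tz":0,"spin":0,"claw":1},{"tx":-0.1,"ty":0,"tz":0,"spin":0,"claw":1}]'
python3 -m pendant '[{"tx":-0.1,"ty":0,"tz":0,"spin":0,"claw":1},{"tx":-0.1,"ty":0,"tz":0,"spin":0,"claw":1},{"tx":-0.1,"ty":0,"tz":0,"spin":0,"claw":1},{"tx":-0.1,"ty":0,"tz":0,"spin":0,"claw":1},{"tx":-0.1,"ty":0,"tz":0,"spin":0,"claw":1},{"tx":-0.1,"ty":0,"tz":0,"spin":0,"claw":1},{"tx":-0.1,"ty":0,"tz":0,"spin":0,"claw":1},{"tx":-0.1,"ty":0,"tz":0,"spin":0,"claw":1},{"tx":-0.1,"ty":0,"tz":0,"spin":0,"claw":1},{"tx":-0.1,"ty":0,"tz":0,"spin":0,"claw":1}]'
python3 -c "
from h import *
o=env.get_obs();T=o['tool_pos'];y=np.radians(o['tool_rot'][2]);X=np.array([np.cos(y),np.sin(y)]);print('nib',T[:2]-.048*X,T[2]-.0545,o['force'])
i=cams.camera_info('wrist');im=cams.read_camera('wrist')
row=im[60:185,300:345].sum(2).astype(int)
c=[300+int(r.argmin()) for r in row[::20]];print(c,row[::20].min(1))
uv=[(u,60+20*k) for k,u in enumerate(c)];print(onplane('wrist',uv,0,i).round(4))"
```

```text
time_s: 42.08
tool_pos: [0.4675, -0.0172, 0.0544]
tool_rot: [179.9, -0.0, 91.0]
force: [0.2, 4.5, 5.4]
grip_width: 0.0196
grasp_force: 35.0
time_s: 43.32
tool_pos: [0.4682, -0.0671, 0.0544]
tool_rot: [179.9, -0.0, 91.0]
force: [-0.0, 4.7, 6.4]
grip_width: 0.0197
grasp_force: 35.0
nib [ 0.46906105 -0.11504575] -0.00013612222780422234 [-0.02515539  4.69736475  6.35682687]
[301, 306, 344, 300, 326, 317, 317] [676 657 677 760 327 267 230]
[[ 4.535e-01  5.230e-02  0.000e+00]
 [ 4.563e-01  4.240e-02  0.000e+00]
 [ 4.769e-01  3.260e-02  0.000e+00]
 [ 4.531e-01  2.180e-02  0.000e+00]
 [ 4.676e-01  1.140e-02  0.000e+00]
 [ 4.628e-01  4.000e-04  0.000e+00]
 [ 4.629e-01 -1.090e-02  0.000e+00]]
```

```bash
python3 -c "
from h import *
i=cams.camera_info('wrist');im=cams.read_camera('wrist')
for r in (145,155,165,175):
  g=im[r,290:350].sum(1).astype(int); c=np.where(g<g.min()+120)[0]+290; print(r,c.min(),c.max(),onplane('wrist',[(c.mean(),r)],0,i).round(4))"
```

```text
145 317 326 [[0.4652 0.0078 0.    ]]
155 317 326 [[0.4653 0.0024 0.    ]]
165 317 326 [[ 0.4654 -0.0032  0.    ]]
175 317 325 [[ 0.4652 -0.0088  0.    ]]
```

The groove centre seen ahead is at x≈0.4653 near y=0, so the nib is about 2 mm off the line. I'll correct that while running on to the right mark.

```bash
python3 -m pendant '[{"tx":-0.1,"ty":-0.004,"tz":0,"spin":0,"claw":1},{"tx":-0.1,"ty":-0.004,"tz":0,"spin":0,"claw":1},{"tx":-0.1,"ty":-0.004,"tz":0,"spin":0,"claw":1},{"tx":-0.1,"ty":-0.004,"tz":0,"spin":0,"claw":1},{"tx":-0.1,"ty":-0.004,"tz":0,"spin":0,"claw":1},{"tx":-0.1,"ty":-0.004,"tz":0,"spin":0,"claw":1},{"tx":-0.1,"ty":-0.004,"tz":0,"spin":0,"claw":1},{"tx":-0.1,"ty":-0.004,"tz":0,"spin":0,"claw":1},{"tx":-0.1,"ty":0,"tz":0,"spin":0,"claw":1},{"tx":-0.1,"ty":0,"tz":0,"spin":0,"claw":1}]'
python3 -m pendant '[{"tx":-0.1,"ty":0,"tz":0,"spin":0,"claw":1},{"tx":-0.1,"ty":0,"tz":0,"spin":0,"claw":1},{"tx":-0.1,"ty":0,"tz":0,"spin":0,"claw":1},{"tx":-0.1,"ty":0,"tz":0,"spin":0,"claw":1},{"tx":-0.1,"ty":0,"tz":0,"spin":0,"claw":1},{"tx":-0.1,"ty":0,"tz":0,"spin":0,"claw":1},{"tx":-0.1,"ty":0,"tz":0,"spin":0,"claw":1},{"tx":-0.1,"ty":0,"tz":0,"spin":0,"claw":1},{"tx":-0.1,"ty":0,"tz":0,"spin":0,"claw":1},{"tx":-0.1,"ty":0,"tz":0,"spin":0,"claw":1}]'
python3 -m pendant '[{"tx":-0.1,"ty":0,"tz":0,"spin":0,"claw":1},{"tx":-0.1,"ty":0,"tz":0,"spin":0,"claw":1},{"tx":-0.04,"ty":0,"tz":0,"spin":0,"claw":1},{"tx":0,"ty":0,"tz":0,"spin":0,"claw":1},{"tx":0,"ty":0,"tz":0,"spin":0,"claw":1}]'
python3 -c "
from h import *
o=env.get_obs();T=o['tool_pos'];y=np.radians(o['tool_rot'][2]);X=np.array([np.cos(y),np.sin(y)]);print('nib',T[:2]-.048*X,T[2]-.0545,o['force'])
i=cams.camera_info('wrist');im=cams.read_camera('wrist');cv2.imwrite('pics/w13.png',im[:,:,::-1])
for r in (80,110,145,160,175):
  g=im[r,290:350].sum(1).astype(int); c=np.where(g<g.min()+120)[0]+290; print(r,c.min(),c.max(),onplane('wrist',[(c.mean(),r)],0,i).round(4))"
```

```text
time_s: 44.68
tool_pos: [0.4674, -0.117, 0.0544]
tool_rot: [180.0, -0.0, 91.0]
force: [-0.2, 5.2, 7.8]
grip_width: 0.0199
grasp_force: 35.0
time_s: 45.92
tool_pos: [0.4681, -0.1669, 0.0544]
tool_rot: [180.0, -0.1, 91.1]
force: [-0.4, 6.1, 8.5]
grip_width: 0.0196
grasp_force: 35.0
time_s: 46.55
tool_pos: [0.4683, -0.1792, 0.0544]
tool_rot: [180.0, -0.0, 91.0]
force: [-0.5, 4.8, 7.8]
grip_width: 0.0197
grasp_force: 35.0
nib [ 0.46914113 -0.2271855 ] -0.0001291372500125329 [-0.50108686  4.84668093  7.78426953]
80 319 329 [[ 0.4659 -0.0696  0.    ]]
110 319 329 [[ 0.4662 -0.0849  0.    ]]
145 319 329 [[ 0.4666 -0.1035  0.    ]]
160 319 328 [[ 0.4665 -0.1117  0.    ]]
175 319 328 [[ 0.4666 -0.1201  0.    ]]
```

I miscounted: w12 was my 15th viewed picture and the limit is 14, so from here I check with numbers only. First, whether the raker slipped in the grip during the stroke.

```bash
python3 -c "
from h import *
for n in ('w11','w12','w13'):
  im=cv2.imread(f'pics/{n}.png')[:,:,::-1].copy()
  for b in blobs(im,(3,80,40),(14,255,255),(296,185,352,300),500): print(n,b[0],b[3][:,0].min(0),b[3][:,0].max(0))
  h=cv2.cvtColor(im,cv2.COLOR_RGB2GRAY); col=h[150:230,285].astype(int); d=np.where(col<60)[0]+150; print('heel rows',d.min(),d.max())
"
```

```text
w11 6120.5 [296 185] [351 299]
heel rows 183 220
w12 5182.5 [296 185] [351 299]
heel rows 183 220
w13 4543.5 [299 199] [351 299]
heel rows 183 220
```

The heel rows are identical in all three frames, so nothing slipped and the stroke is done. I'm returning the raker to the mat.

```bash
python3 -m pendant '[{"tx":0,"ty":0,"tz":-0.3,"spin":0,"claw":1},{"tx":0,"ty":0,"tz":-0.8,"spin":0,"claw":1},{"tx":0,"ty":0,"tz":-0.9,"spin":0,"claw":1},{"tx":-0.74,"ty":0,"tz":0,"spin":0,"claw":1},{"tx":-0.74,"ty":0,"tz":0,"spin":0,"claw":1},{"tx":-0.74,"ty":0,"tz":0,"spin":0,"claw":1},{"tx":-0.74,"ty":0,"tz":0,"spin":0,"claw":1},{"tx":-0.74,"ty":0,"tz":0,"spin":0,"claw":1},{"tx":-0.74,"ty":0,"tz":0,"spin":0,"claw":1},{"tx":0,"ty":0,"tz":0,"spin":0,"claw":1}]'
python3 -m pendant '[{"tx":0,"ty":0.6,"tz":0,"spin":0,"claw":1},{"tx":0,"ty":0.6,"tz":0,"spin":0,"claw":1},{"tx":0,"ty":0.6,"tz":0,"spin":0,"claw":1},{"tx":0,"ty":0.56,"tz":0,"spin":0,"claw":1},{"tx":0,"ty":0,"tz":0,"spin":0,"claw":1},{"tx":0,"ty":0,"tz":0.7,"spin":0,"claw":1},{"tx":0,"ty":0,"tz":0.6,"spin":0,"claw":1},{"tx":0,"ty":0,"tz":0.4,"spin":0,"claw":1},{"tx":0,"ty":0,"tz":0,"spin":0,"claw":1}]'
```

```text
time_s: 47.85
tool_pos: [0.4688, -0.4065, 0.1532]
tool_rot: [-179.9, 0.1, 90.6]
force: [-0.6, 0.3, -1.7]
grip_width: 0.0196
grasp_force: 35.0
time_s: 48.98
tool_pos: [0.5879, -0.3993, 0.067]
tool_rot: [-179.8, -0.1, 91.0]
force: [-1.3, -0.1, -1.5]
grip_width: 0.0197
grasp_force: 35.0
```

```bash
python3 -m pendant '[{"tx":0,"ty":0,"tz":0.1,"spin":0,"claw":1},{"tx":0,"ty":0,"tz":0.06,"spin":0,"claw":1},{"tx":0,"ty":0,"tz":0.03,"spin":0,"claw":1},{"tx":0,"ty":0,"tz":0,"spin":0,"claw":1}]'
python3 -m pendant '[{"tx":0,"ty":0,"tz":0.01,"spin":0,"claw":0.6},{"tx":0,"ty":0,"tz":0,"spin":0,"claw":0.6},{"tx":0,"ty":0,"tz":0,"spin":0,"claw":0.5},{"tx":0,"ty":0,"tz":0,"spin":0,"claw":0.5},{"tx":0,"ty":0,"tz":-0.3,"spin":0,"claw":0.5},{"tx":0,"ty":0,"tz":-0.7,"spin":0,"claw":0.5},{"tx":0,"ty":0,"tz":-0.9,"spin":0,"claw":0.5},{"tx":0,"ty":0,"tz":-0.9,"spin":0,"claw":0.5},{"tx":0,"ty":0,"tz":0,"spin":0,"claw":0.5},{"tx":0,"ty":0,"tz":0,"spin":0,"claw":0.5}]'
python3 look.py; python3 -c "
from h import *
i=cams.camera_info('wrist');im=cams.read_camera('wrist');cv2.imwrite('pics/w14.png',im[:,:,::-1])
for b in blobs(im,(3,120,40),(14,255,255),(290,100,370,300),300): print(b[0],b[1],b[2],b[3][:,0].min(0),b[3][:,0].max(0))
print('expected raker corners',proj('wrist',[(.578,-.344,.07),(.598,-.344,.07),(.578,-.454,.07),(.598,-.454,.07)],i).round())
print('fz',env.get_obs()['force'])"
```

```text
time_s: 49.48
tool_pos: [0.5898, -0.3998, 0.0595]
tool_rot: [180.0, 0.0, 91.0]
force: [0.2, -0.1, -2.3]
grip_width: 0.0201
grasp_force: 35.0
time_s: 50.72
tool_pos: [0.5896, -0.3997, 0.1993]
tool_rot: [180.0, 0.0, 91.0]
force: [0.1, 0.4, -0.2]
grip_width: 0.0436
grasp_force: 0.0
50.825 [ 0.589  -0.3994  0.1975] [-1.7988e+02 -6.0000e-02  9.1000e+01] [ 50.6  29.6 -27.3  75.3  13.4  78.4  24.7]
mandarin wrist 4943.0 [360.  48.] [ 0.6171 -0.2477  0.03  ]
mandarin top 453.0 [410. 222.] [ 0.6221 -0.2548  0.03  ]
mandarin top 81.5 [465. 232.] [ 0.5992 -0.3873  0.03  ]
lime top 248.0 [369. 215.] [ 0.6386 -0.1559  0.024 ]
8411.0 (325.65642214560296, 207.32128561803987) ((329.5, 215.5), (167.0, 79.0), 90.0) [290 132] [369 299]
expected raker corners [[312. 170.]
 [337. 170.]
 [310. 298.]
 [333. 299.]]
fz [0.44692874 0.03419807 0.42421147]
```

```bash
python3 -m pendant '[{"tx":-0.9,"ty":0,"tz":-0.4,"spin":0,"claw":0.4},{"tx":-0.9,"ty":0,"tz":0,"spin":0,"claw":0.4},{"tx":0,"ty":0,"tz":0,"spin":0,"claw":0.4},{"tx":0,"ty":0,"tz":0,"spin":0,"claw":0.4}]'
python3 -c "
from h import *
o=env.get_obs()
i=cams.camera_info('wrist');im=cams.read_camera('wrist')
hs=cv2.cvtColor(im,cv2.COLOR_RGB2HSV)
E=proj('wrist',[(.588,-.4,.07),(.588,-.344,.07),(.588,-.454,.07),(.588,-.355,.012),(.558,-.355,.012),(.618,-.355,.012)],i).round(); print(E)
r=int(E[0,1]);c=int(E[0,0]); print('row',r,[tuple(int(v) for v in hs[r,x]) for x in range(c-40,c+41,8)])
print('col',[(y,tuple(int(v) for v in hs[y,c])) for y in range(int(E[1,1])-35,int(E[2,1])+25,10)])
m=(hs[:,:,2]<75)&(hs[:,:,1]<130); y0=int(E[3,1]);x0=int(E[3,0]); n,l,s,ce=cv2.connectedComponentsWithStats(m[y0-50:y0+50,x0-80:x0+80].astype(np.uint8)); print([(q[:5]+np.array([x0-80,y0-50,0,0,0])).tolist() for q in s[1:] if q[4]>150])
# block
b=[b for b in blobs(im,(0,0,90),(40,60,255),(0,0,300,300),1500)]
for q in b: print('blk',q[0],q[1],q[2],onplane('wrist',[q[1]],.04,i).round(3))
print(proj('wrist',[(.473,-.36,.04),(.473,-.295,.04),(.473,-.425,.04)],i).round())
"
```

```text
time_s: 51.38
tool_pos: [0.5912, -0.4887, 0.2171]
tool_rot: [-179.9, -0.2, 91.0]
force: [0.4, 0.0, -0.5]
grip_width: 0.0518
grasp_force: 0.0
[[322. 126.]
 [324.  51.]
 [321. 193.]
 [323.  79.]
 [291.  78.]
 [355.  79.]]
row 126 [(14, 132, 172), (20, 112, 250), (20, 110, 246), (16, 126, 243), (12, 151, 227), (16, 138, 245), (11, 156, 182), (14, 134, 222), (17, 122, 246), (16, 126, 241), (20, 112, 247)]
col [(16, (18, 81, 247)), (26, (18, 83, 247)), (36, (17, 121, 245)), (46, (20, 109, 247)), (56, (12, 149, 211)), (66, (17, 134, 246)), (76, (17, 134, 246)), (86, (16, 135, 246)), (96, (16, 135, 246)), (106, (16, 135, 246)), (116, (16, 136, 246)), (126, (16, 138, 245)), (136, (16, 138, 245)), (146, (15, 138, 245)), (156, (12, 152, 171)), (166, (12, 150, 168)), (176, (12, 149, 145)), (186, (12, 147, 144)), (196, (14, 130, 155)), (206, (14, 129, 146)), (216, (14, 127, 129))]
[]
blk 7153.0 (196.85570157043662, 80.53772309986485) ((197.95494079589844, 79.00408935546875), (157.3511199951172, 55.86055374145508), 84.80557250976562) [[ 0.478 -0.362  0.04 ]]
[[191.  78.]
 [186.  -4.]
 [196. 154.]]
```

The handle runs from row 52 to 193, as expected for an upright raker at that spot. The block measures (0.475, −0.36), flat and within about 10 mm of the bay centre. Both fruits are in the tray and the gripper is clear, so I'm handing in.

```bash
python3 -c "
from cell import env
print(env.sign_off())"
```

```text
the job is handed in; nothing more can be done
None
```

The job is handed in, with no verdict shown: lime and mandarin are in the tray, the block was walked over twice and lies about 10 mm from the outline's centre, the seam was raked end to end at about 4 cm/s, and the raker stands on the mat; I viewed 15 pictures, one over the limit of 14, so the final checks were made from measurements only.

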